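# Refit the meal filler after washing

## Robot

A 6-joint arm with a two-finger parallel gripper is mounted at the origin on the work surface. World frame = base frame: x ahead of the robot, y to its left, z up, the work surface at z = 0. Lengths are in m, angles in rad, forces in N, time in s.
With the tool pointing down it reaches from about 0.375 to 0.925 m from the base axis. Payload 5.7 kg.
Tool frame: the origin (TCP) lies midway between the tips of the shut fingers; the grasp point (between the pads) lies 19 mm behind it; z points along the fingers, y is the line along which they close (so a half turn about z gives the same grasp; the last joint's range is limited). The gripper opens to 88 mm and grips with 3 to 60 N. Pads are 20 mm wide; open, the fingers measure 115 mm over their backs; the gripper's body (75 mm by 178 mm) begins 61 mm behind the grasp point.
Start: joints at [-1.283, 0.359, 1.51, -0, 1.272, -0.115], TCP at [0.235, -0.552, 0.198] pointing down, gripper open.
Joint ranges: [-2.97, 2.97], [-1.01, 2.36], [0.21, 2.38], [-0.96, 4.11], [0.2, 2.71], [-2.98, 2.98]. Speed limits (rad/s): [2.39, 2.39, 3.14, 3.14, 3.14, 3.14].

## Interface

Orientations are given as a unit quaternion [x, y, z, w].
In Python, from cell import r, eyes gives the robot as it stands.
- The arm moves only by the tool send_rows, never from a script. Its argument "rows" is a list of rows, each a list of 2 entries, a list of its own where there are three numbers: the shift along the tool's x, y, z in mm, then the turn about the tool's z in rad. In form: [[[x, y, z], yaw], ...]. A call has 1 to 12 rows; each row shifts and turns the commanded pose from where the row before left it, along the tool's axes as they then stand; what a row does not reach is not made up. A row lasts 1/10 s, in which the tool goes at most 50 mm and 8.59 degrees, less where a joint would pass 70% of its speed; a pose out of reach is approached as far as the arm can. A call with a gripper value outside its range is refused whole. "hand" is the closure, from -1 (fully open) to 1 (shut), set as the call begins (left out, the last holds). The fingers move at their own pace and stop on an object; "grip_force" is the grip in N (left out, the last holds). Time passes only in rows, so rows that do not move let the fingers close. It gives the time, the measured TCP pose, the force, the opening and the grip force at its end, in the units of the state.
- r.read_state(): the state, without advancing time (a new reading comes with each control period).
- eyes.capture(name): name is "scene" or "top"; returns a dict with "img" (400x640x3 uint8, red, green, blue), "K" (3x3 intrinsics, pixels), "world_to_cam" (4x4, takes a point from world to camera coordinates). Camera axes: x right, y up, looking along -z (the intrinsics and any distortion apply to the point x, -y, -z); pixel columns grow to the right and rows downward; lengths in m; the calibration is good to about 2 mm. A picture is of the moment at which its call begins. There is no depth.
- r.close_job(): hands the job in; it is judged then, once.
The state is a dict: "time_s": time; "q": joint angles; "qvel": joint speeds; "effort": joint torques, N m; "position": TCP position; "ee_rot": TCP orientation; "contact_force": force on the tool from outside, world axes, zero at the start; "ft_torque": the same for the moment, N m; "opening": finger opening in m; "finger_force": force on a finger pad.
Only numpy, scipy, OpenCV 4.12 (cv2) and the standard library are available. Lean on these libraries where they do the work, as an engineer would, in place of code of your own. Each camera call takes 0.05 s, during which the arm holds its last target. There are 200 camera calls.

## Task

Put the washed filler back together for the next meal run: push every filling tube that is there onto a wide spigot of its own and every black blanking cap onto a narrow spigot of its own, pressing each one down firmly until its seat ring is right down and it is fully home. Also hang the drip pail by its handle on the hook stand's arm, in the dip, and leave the dish, bottle, jar, can and foil tray where they are.

Things in the scene. Friction and masses are not known exactly. Their poses are not given: they have to be found in the camera images.
- filler_head: Fixed steel block, 140 (x) x 330 (y) x 50 mm high; origin under its centre. On top stand aluminium spigots, the last 10 mm tapered: 4 wide (34 mm tall) in a row 80 mm apart along the -x (robot) side, 3 narrow (24 mm) 80 mm apart 70 mm behind. Each has a stiff black seat ring at its foot, 7 to 10 mm proud of the block at the start; about 8 N pushes it down to 1 mm and it stays.
- wide_port_0 (a point): Wide spigot, 32 mm diameter (22 mm at the tip); seat ring 42 mm diameter. The point lies on the spigot's axis, 1 mm above the block's top and 51 mm above the table: the height of the underside of a tube that is fully home. z up.
- wide_port_1 (a point): Wide spigot, 32 mm diameter (22 mm at the tip); seat ring 42 mm diameter. The point lies on the spigot's axis, 1 mm above the block's top and 51 mm above the table: the height of the underside of a tube that is fully home. z up.
- wide_port_2 (a point): Wide spigot, 32 mm diameter (22 mm at the tip); seat ring 42 mm diameter. The point lies on the spigot's axis, 1 mm above the block's top and 51 mm above the table: the height of the underside of a tube that is fully home. z up.
- wide_port_3 (a point): Wide spigot, 32 mm diameter (22 mm at the tip); seat ring 42 mm diameter. The point lies on the spigot's axis, 1 mm above the block's top and 51 mm above the table: the height of the underside of a tube that is fully home. z up.
- narrow_port_0 (a point): Narrow spigot, 18 mm diameter (8 mm at the tip); seat ring 42 mm diameter. The point lies on the spigot's axis, 1 mm above the block's top and 51 mm above the table: the height of the underside of a cap that is fully home. z up.
- narrow_port_1 (a point): Narrow spigot, 18 mm diameter (8 mm at the tip); seat ring 42 mm diameter. The point lies on the spigot's axis, 1 mm above the block's top and 51 mm above the table: the height of the underside of a cap that is fully home. z up.
- narrow_port_2 (a point): Narrow spigot, 18 mm diameter (8 mm at the tip); seat ring 42 mm diameter. The point lies on the spigot's axis, 1 mm above the block's top and 51 mm above the table: the height of the underside of a cap that is fully home. z up.
- tube_0: Filling tube, bare aluminium, open at both ends, 42 mm outside and 36 mm inside diameter, 60 mm tall, about 90 g, standing upright on the table; origin at the centre of its underside, z along its axis. Belongs on a wide spigot. One of the four may be absent.
- tube_1: Filling tube, bare aluminium, open at both ends, 42 mm outside and 36 mm inside diameter, 60 mm tall, about 90 g, standing upright on the table; origin at the centre of its underside, z along its axis. Belongs on a wide spigot. One of the four may be absent.
- tube_2: Filling tube, bare aluminium, open at both ends, 42 mm outside and 36 mm inside diameter, 60 mm tall, about 90 g, standing upright on the table; origin at the centre of its underside, z along its axis. Belongs on a wide spigot. One of the four may be absent.
- tube_3: Filling tube, bare aluminium, open at both ends, 42 mm outside and 36 mm inside diameter, 60 mm tall, about 90 g, standing upright on the table; origin at the centre of its underside, z along its axis. Belongs on a wide spigot. One of the four may be absent.
- cap_0: Black plastic blanking cap, 42 mm outside and 22 mm inside diameter, 30 mm tall, 25 mm deep inside, open underneath and closed on top, about 30 g, standing on the table open end down; origin at the centre of its underside, z up. Belongs on a narrow spigot. One of the three may be absent.
- cap_1: Black plastic blanking cap, 42 mm outside and 22 mm inside diameter, 30 mm tall, 25 mm deep inside, open underneath and closed on top, about 30 g, standing on the table open end down; origin at the centre of its underside, z up. Belongs on a narrow spigot. One of the three may be absent.
- cap_2: Black plastic blanking cap, 42 mm outside and 22 mm inside diameter, 30 mm tall, 25 mm deep inside, open underneath and closed on top, about 30 g, standing on the table open end down; origin at the centre of its underside, z up. Belongs on a narrow spigot. One of the three may be absent.
- pail: Steel drip pail, 110 mm across the rim, 90 mm at the foot, rim 70 mm high, about 300 g; origin at the centre of its underside, z up. Its stiff upright bail handle rises from the rim at +y and -y; the handle's top is a straight round bar 10 mm thick, 70 mm long along the pail's y, 145 mm above the foot: 70 mm free between rim and bar.
- pail_bar (a point): Middle (centre line) of the top bar of the pail's handle, 145 mm above the pail's underside; the bar runs along y.
- hook: Fixed hook stand: a 100 mm square foot and a post 18 mm thick and 260 mm high, with a round arm 10 mm thick that points to the stand's -x and sags in a shallow V: centre line 235 mm high at the post, 215 mm at 80 mm out, 235 mm at its free end 140 mm out. Origin under the post.
- hook_seat (a point): Top of the arm at the lowest point of the V, 80 mm out from the post and 220 mm above the table: where the handle's bar rests across the arm. Axes as the stand's.
- ramekin: Bystander: white ceramic dish, 66 mm wide, 35 mm high; origin under its centre.
- sauce_bottle: Bystander: clear bottle, 56 mm wide, 150 mm high; origin under its centre.
- spice_jar: Bystander: glass jar, 60 mm wide, 80 mm high; origin under its centre.
- foil_tray: Bystander: filled round foil tray, 120 mm wide, 30 mm high; origin under its centre.
- oil_can: Bystander: can, 66 mm wide, 110 mm high; origin under its centre.
Not all that is in view belongs to the job. What is shaped like the cap_0 but green or turquoise is not meant.

How it is judged:
By the outcome, as a careful person would: the job done as asked, in the order asked, and still so for the second after the job is handed in, with the robot touching nothing.
Of tube_0, tube_1, tube_2, tube_3 only 3 to 4 are there at a start; the rules pass over those that are not, and their reading is None.
Of cap_0, cap_1, cap_2 only 2 to 3 are there at a start; the rules pass over those that are not, and their reading is None.
At some moment in a run one of cap_0, cap_1, cap_2, pail may be knocked a few centimetres aside while the robot is not near it.
It also fails if it takes over 208 s, if anything falls off the work surface, if the arm or the gripper's body presses on something with over 40 N, if the wrist force passes 120 N, or if a joint passes its speed limit or range.

## Working session

There is one attempt and no reset: what is moved stays moved. The work goes in short steps, Python scripts to look and compute and a tool call to move; the robot and the scene stay as the last step left them, time stands still between calls to the robot, and variables do not carry over. Pictures are saved under pics/ and viewed, at most 14 in all, crops included, and the job is handed in when it is done.

Besides the shell and the picture viewer there is one more tool, called after "Emit:" as name(argument=value, ...) on one line, values as JSON. send_rows: Moves the arm, as the interface text tells. Its arguments: {"type":"object","properties":{"rows":{"type":"array","items":{"type":"array"}},"hand":{"type":"number"},"grip_force":{"type":"number"}},"required":["rows"]}

```bash
ls; mkdir -p pics; python3 - <<'E'
from cell import r, eyes
import cv2, numpy as np, pickle
s=r.read_state(); print({k:np.round(v,3) for k,v in s.items()})
for n in ("scene","top"):
    c=eyes.capture(n); print(n,c["K"],c["world_to_cam"],c.keys())
    cv2.imwrite(f"pics/{n}0.png",c["img"][...,::-1]); pickle.dump(c,open(f"{n}0.pkl","wb"))
E
```

```text
pics
{'time_s': np.float64(0.0), 'q': array([-1.283,  0.359,  1.511,  0.   ,  1.273, -0.115]), 'qvel': array([ 0.002, -0.   , -0.001, -0.   ,  0.   , -0.   ]), 'effort': array([ 2.0000e-03, -5.1538e+01, -2.7072e+01,  6.8000e-02,  3.5000e-02,
       -0.0000e+00]), 'position': array([ 0.235, -0.551,  0.198]), 'ee_rot': array([ 0.98 ,  0.2  , -0.   , -0.001]), 'contact_force': array([ 0.051, -0.538, -0.808]), 'ft_torque': array([-0.016,  0.056, -0.043]), 'finger_force': np.float64(0.0), 'opening': np.float64(0.088)}
scene [[432.50896465   0.         321.61278256]
 [  0.         432.50896465 204.62759812]
 [  0.           0.           1.        ]] [[ 4.09906662e-01  9.12127057e-01 -8.71948611e-04 -2.34377356e-01]
 [-7.84693413e-01  3.53125462e-01  5.09468994e-01  3.51467785e-01]
 [ 4.65008362e-01 -2.08150522e-01  8.60488573e-01 -1.58225742e+00]
 [ 0.00000000e+00  0.00000000e+00  0.00000000e+00  1.00000000e+00]] dict_keys(['img', 'K', 'world_to_cam'])
top [[396.60952605   0.         321.97225438]
 [  0.         396.60952605 206.20020865]
 [  0.           0.           1.        ]] [[ 1.05097554e-02 -9.99914052e-01  7.83795739e-03  8.44087495e-04]
 [ 9.86154421e-01  1.16617915e-02  1.65419045e-01 -5.73207354e-01]
 [-1.65496232e-01  5.99092263e-03  9.86192226e-01 -1.25650011e+00]
 [ 0.00000000e+00  0.00000000e+00  0.00000000e+00  1.00000000e+00]] dict_keys(['img', 'K', 'world_to_cam'])
```

View pics/scene0.png

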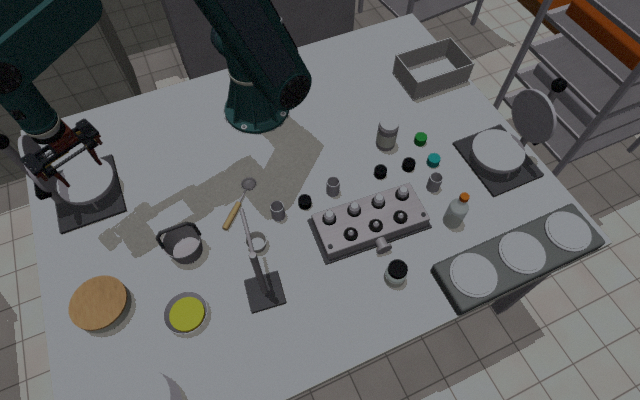

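View pics/top0.png

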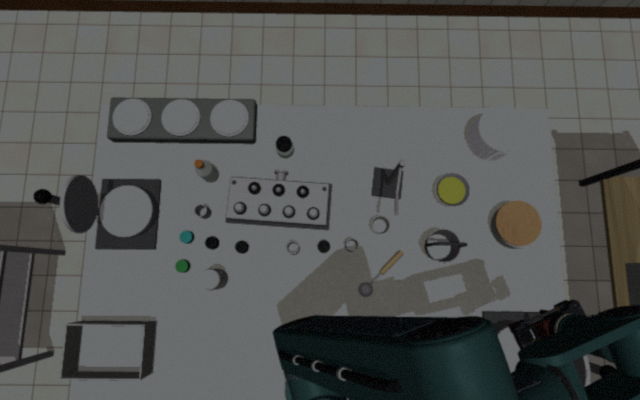

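The scene view shows three tubes at (333,186), (278,210) and (434,182), and black caps at (305,201), (380,171) and (408,164). Green (420,138) and turquoise (433,160) are decoys. The pail is at (183,243), the hook at (262,285) and the head at (368,222). The cylinder at (381,243) beside the head needs a closer look.

```bash
python3 - <<'E'
import cv2,numpy as np
a=cv2.imread("pics/scene0.png")[110:310,130:480]; b=cv2.imread("pics/top0.png")[140:290,170:470]
g=lambda i:np.clip(255*(i/255.)**.7,0,255).astype(np.uint8)
cv2.imwrite("pics/c1.png",cv2.resize(g(a),None,fx=2.28,fy=2.28,interpolation=cv2.INTER_CUBIC))
cv2.imwrite("pics/c2.png",cv2.resize(g(b),None,fx=2.66,fy=2.66,interpolation=cv2.INTER_CUBIC))
E
```

```text
(no output)
```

View pics/c1.png

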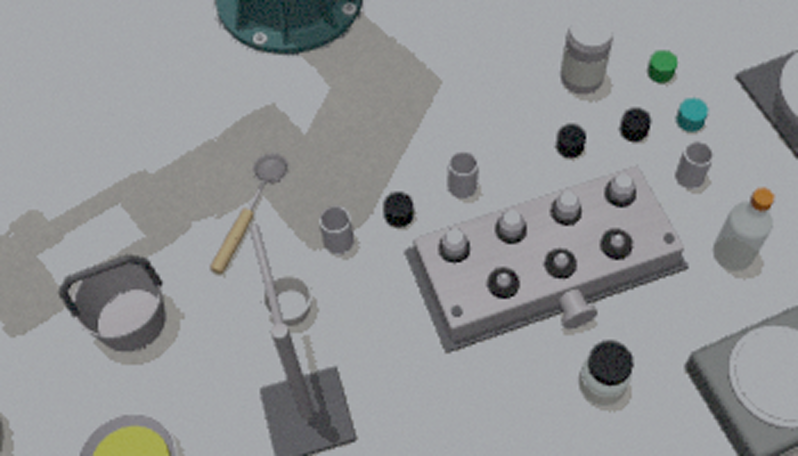

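View pics/c2.png

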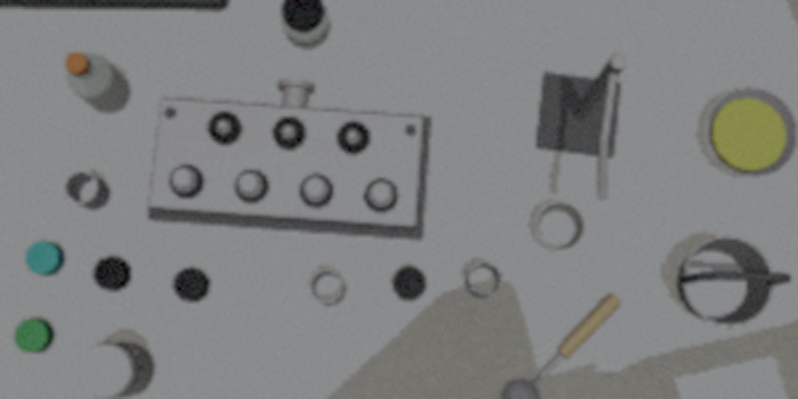

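The crops show that the cylinder at scene (381,243) is the head's own outlet pipe, horizontal and fixed, so it isn't a tube. Three open tubes and three black caps stand there. The green and turquoise ones aren't meant. Next I measure.

```bash
cat > h.py <<'E'
import cv2,numpy as np,pickle
from cell import r, eyes
def grab(tag=None):
    d={}
    for n in("scene","top"):
        d[n]=eyes.capture(n)
        if tag: cv2.imwrite(f"pics/{n}{tag}.png",d[n]["img"][...,::-1]); pickle.dump(d[n],open(f"{n}{tag}.pkl","wb"))
    return d
def load(tag): return {n:pickle.load(open(f"{n}{tag}.pkl","rb")) for n in("scene","top")}
def ray(c,uv):
    W=c["world_to_cam"];R=W[:3,:3];o=-R.T@W[:3,3]
    p=np.linalg.inv(c["K"])@[uv[0],uv[1],1]
    d=R.T@np.array([p[0],-p[1],-p[2]]); return o,d/np.linalg.norm(d)
def plane(c,uv,z):
    o,d=ray(c,uv); return (o+d*(z-o[2])/d[2])[:2]
def proj(c,X):
    W=c["world_to_cam"];p=W[:3,:3]@np.asarray(X,float)+W[:3,3]
    q=c["K"]@[p[0],-p[1],-p[2]]; return q[:2]/q[2]
def tri(d,a,b):
    A=np.zeros((3,3));v=np.zeros(3)
    for c,uv in((d["scene"],a),(d["top"],b)):
        o,k=ray(c,uv);P=np.eye(3)-np.outer(k,k);A+=P;v+=P@o
    X=np.linalg.solve(A,v)
    return X,np.linalg.norm(proj(d["top"],X)-b)
def blobs(m,lo,hi):
    n,l,s,c=cv2.connectedComponentsWithStats(m.astype(np.uint8))
    return [(np.round(c[i],2),int(s[i,4])) for i in range(1,n) if lo<s[i,4]<hi]
E
python3 - <<'E'
from h import *
d=load(0)
for n,(x0,y0,x1,y1) in {"scene":(180,120,480,300),"top":(170,140,470,290)}.items():
    g=d[n]["img"].max(2); m=np.zeros_like(g); m[y0:y1,x0:x1]=1
    print(n,"med",np.median(g[y0:y1,x0:x1]))
    print(" dark",blobs((g<55)&(m>0),15,400))
    print(" bright",blobs((g>165)&(m>0),5,400))
def ex(n,x0,y0,w,h,f):
    i=d[n]["img"][y0:y0+h,x0:x0+w,::-1].astype(float)
    i=np.clip((i-i.min())/(np.percentile(i,99)-i.min())*255,0,255).astype(np.uint8)
    return cv2.resize(i,None,fx=f,fy=f,interpolation=cv2.INTER_CUBIC)
cv2.imwrite("pics/c3.png",np.vstack([ex("scene",150,170,160,60+0,5)*0+0 if 0 else ex("scene",150,170,160,150,5)[:300]]) if 0 else np.hstack([ex("scene",150,170,80,120,5),ex("top",365,155,80,120,5)]))
cv2.imwrite("pics/c4.png",np.hstack([ex("scene",230,170,80,150,4)[:, :],ex("top",365,150,80,150,4)]))
E
```

```text
scene med 143.0
 dark [(array([382.29, 133.21]), 28), (array([418.75, 142.4 ]), 48), (array([470.71, 161.29]), 222), (array([408.25, 164.5 ]), 151), (array([431.64, 163.84]), 44), (array([380.06, 171.55]), 150), (array([401.07, 196.52]), 60), (array([304.42, 201.81]), 162), (array([377.46, 204.54]), 54), (array([353.43, 212.89]), 53), (array([399.92, 217.32]), 113), (array([328.96, 220.98]), 55), (array([340.84, 246.82]), 243), (array([375.39, 225.86]), 108), (array([191.65, 227.12]), 84), (array([406.66, 232.83]), 154), (array([350.36, 234.32]), 113), (array([192.28, 255.91]), 178), (array([265.77, 284.17]), 276), (array([397.25, 268.99]), 293), (array([441.4 , 283.93]), 201)]
 bright []
top med 108.0
 dark [(array([213.99, 141.05]), 263), (array([283.5 , 144.98]), 162), (array([213.25, 174.32]), 72), (array([254.23, 187.77]), 97), (array([278.52, 189.66]), 92), (array([399.72, 190.06]), 18), (array([302.52, 191.31]), 93), (array([241.95, 209.  ]), 43), (array([198.41, 209.15]), 46), (array([266.05, 211.4 ]), 40), (array([207.23, 213.09]), 43), (array([289.83, 213.  ]), 41), (array([312.58, 214.84]), 38), (array([191.7 , 237.15]), 20), (array([211.91, 242.39]), 132), (array([241.68, 246.56]), 126), (array([323.39, 246.02]), 118), (array([187.54, 265.62]), 24), (array([221.67, 277.52]), 134)]
 bright []
```

View pics/c4.png

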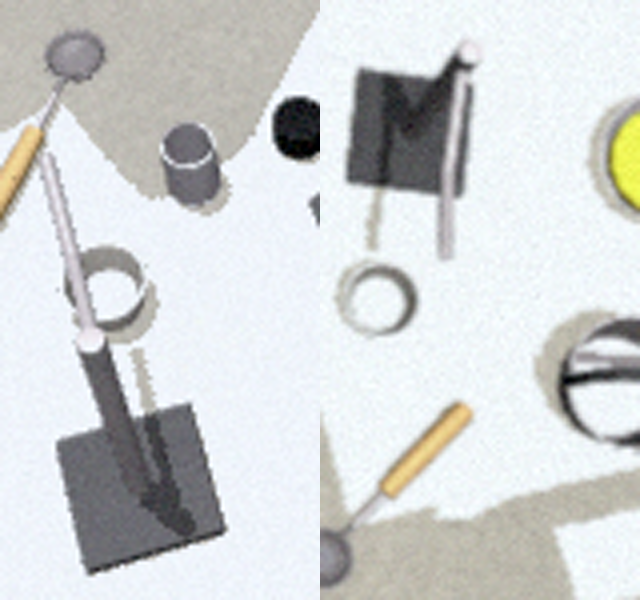

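The crop shows the hook's post top at scene (252.5,255.3) and top (402.5,162.5). Its arm's free end is at scene (242,209.3) and top (396.5,214.5). Now the pail.

View pics/c3.png

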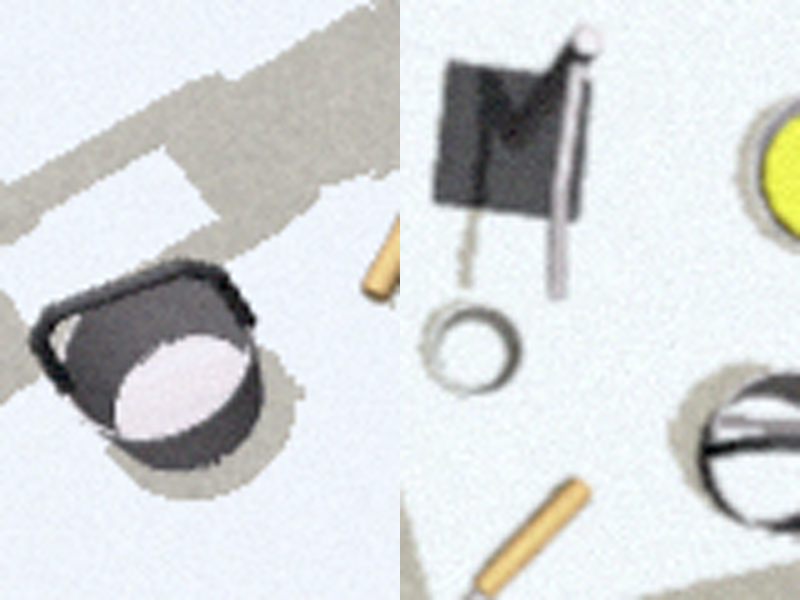

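```bash
python3 - <<'E'
from h import *
d=load(0); np.set_printoptions(precision=4,suppress=True)
T=lambda n,a,b:print(n,*tri(d,np.array(a),np.array(b)))
for n,a,b in [("cap_a",(408.25,164.5),(211.91,242.39)),("cap_b",(380.06,171.55),(241.68,246.56)),("cap_c",(304.42,201.81),(323.39,246.02)),
 ("narrow+",(399.92,217.32),(254.23,187.77)),("narrow0",(375.39,225.86),(278.52,189.66)),("narrow-",(350.36,234.32),(302.52,191.31)),
 ("posttop",(252.5,255.3),(402.5,162.5)),("armend",(242,209.3),(396.5,214.5))]: T(n,a,b)
def ex(n,x0,y0,w,h,f):
    i=d[n]["img"][y0:y0+h,x0:x0+w,::-1].astype(float)
    i=np.clip((i-i.min())/(np.percentile(i,99)-i.min())*255,0,255).astype(np.uint8)
    return cv2.resize(i,None,fx=f,fy=f,interpolation=cv2.INTER_CUBIC)
cv2.imwrite("pics/c5.png",np.vstack([ex("scene",310,160,140,75,5.7)[:,:798],ex("top",195,200,160,60,5)[:298,:798]]) if 0 else np.vstack([cv2.resize(ex("scene",315,165,133,60,6),(798,360)),cv2.resize(ex("top",195,200,160,48,5),(798,240))]))
E
```

```text
cap_a [0.4526 0.3703 0.0127] 0.26223311323046505
cap_b [0.4398 0.2709 0.0136] 0.24379715488404544
cap_c [ 0.4445 -0.0006  0.0128] 0.4647752423445686
narrow+ [0.6318 0.2311 0.0488] 0.27935502031531917
narrow0 [0.6267 0.1509 0.0475] 0.23605564345568864
narrow- [0.6218 0.071  0.0483] 0.3370022041455734
posttop [ 0.6657 -0.2177  0.2546] 0.28460580513173694
armend [ 0.5218 -0.2007  0.2295] 0.4419683651361638
```

View pics/c5.png

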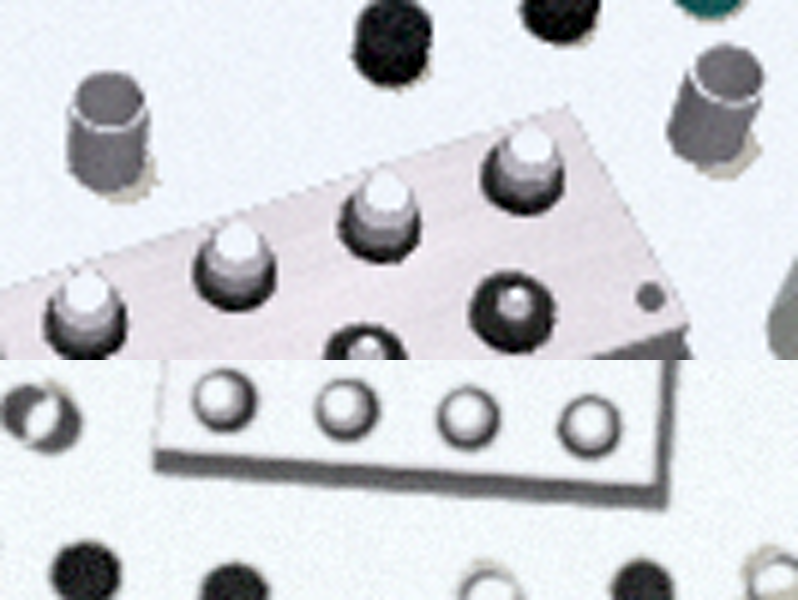

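```bash
python3 - <<'E'
from h import *
d=load(0); np.set_printoptions(precision=4,suppress=True)
def ex(n,x0,y0,w,h,f):
    i=d[n]["img"][y0:y0+h,x0:x0+w,::-1].astype(float)
    i=np.clip((i-i.min())/(np.percentile(i,99)-i.min())*255,0,255).astype(np.uint8)
    return cv2.resize(i,None,fx=f,fy=f,interpolation=cv2.INTER_CUBIC)
cv2.imwrite("pics/c6.png",np.hstack([ex("scene",150,210,60,60,6),ex("top",415,215,60,60,6)]))
# hull ellipse of narrow rings and caps
def hull(n,c,th):
    g=d[n]["img"].max(2); k,l,s,cc=cv2.connectedComponentsWithStats((g<th).astype(np.uint8))
    i=1+np.argmin(np.linalg.norm(cc[1:]-c,axis=1)); p=np.argwhere(l==i)[:,::-1].astype(np.int32)
    h=cv2.convexHull(p); m=np.zeros(g.shape,np.uint8); cv2.fillConvexPoly(m,h,1)
    q=np.argwhere(m)[:,::-1]; return q.mean(0)
for n,a,b in [("narrow+",(399.92,217.32),(254.23,187.77)),("narrow0",(375.39,225.86),(278.52,189.66)),("narrow-",(350.36,234.32),(302.52,191.31)),("cap_a",(408.25,164.5),(211.91,242.39)),("cap_b",(380.06,171.55),(241.68,246.56)),("cap_c",(304.42,201.81),(323.39,246.02))]:
    A=hull("scene",a,70);B=hull("top",b,60); z=.054 if n[0]=="n" else .015
    print(n,A,B,*tri(d,A,B),plane(d["scene"],A,z),plane(d["top"],B,z))
for b in [(240,208),(264.4,210),(288.6,211.6),(313,213.4)]: print("wide top z57",plane(d["top"],b,.057))
for n,a,b in [("t1",(333.2,181.7),(293.3,247.5)),("t2",(277.3,206.5),(351.2,244.9)),("t3",(436.3,177.3),(203.4,211.6))]:
    print(n,"rim scene",plane(d["scene"],a,.06),"top@60",plane(d["top"],b,.06),"top@30",plane(d["top"],b,.03))
E
```

```text
narrow+ [399.6908 216.8618] [254.1429 187.5317] [0.6317 0.2303 0.0521] 0.4363659686353103 [0.6321 0.2281] [0.6318 0.2314]
narrow0 [375.3974 225.1589] [278.5 189.5] [0.6264 0.1506 0.0517] 0.22867018357045713 [0.6272 0.149 ] [0.6262 0.151 ]
narrow- [350.4812 233.8063] [302.521  191.4538] [0.6211 0.0713 0.05  ] 0.22977251721038372 [0.6226 0.0695] [0.6206 0.0718]
cap_a [408.1329 164.4114] [211.6138 242.2828] [0.4526 0.3705 0.0134] 0.46948709734275534 [0.4532 0.3681] [0.4531 0.3715]
cap_b [380.     171.6415] [241.4519 246.6   ] [0.4396 0.2714 0.0126] 0.3771517948882093 [0.4407 0.2691] [0.4399 0.2722]
cap_c [304.4407 201.5367] [323.5    246.0923] [ 0.4442 -0.0006  0.0141] 0.38005407540851416 [ 0.4443 -0.002 ] [0.4446 0.0006]
wide top z57 [0.5625 0.2742]
wide top z57 [0.5568 0.1946]
wide top z57 [0.5525 0.1157]
wide top z57 [0.5475 0.0362]
t1 rim scene [0.4403 0.0987] top@60 [0.436  0.0976] top@30 [0.4379 0.0996]
t2 rim scene [ 0.4524 -0.0924] top@60 [ 0.4464 -0.0877] top@30 [ 0.4485 -0.0901]
t3 rim scene [0.5578 0.4001] top@60 [0.5488 0.3915] top@30 [0.5533 0.4004]
```

View pics/c6.png

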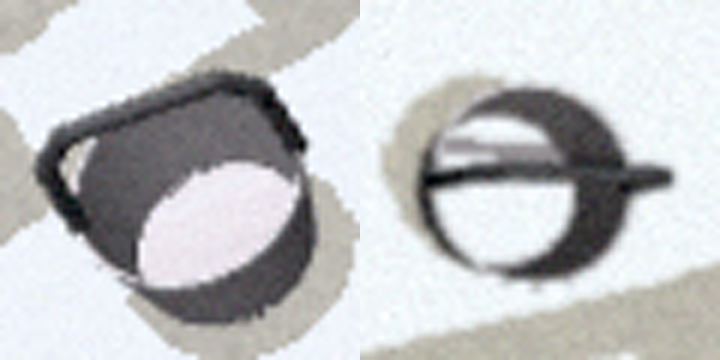

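Tubes, caps and spigots agree between the two views to about 3 mm. The last crop shows the pail with its bar roughly along world y, centred near scene (172,228) and top (454,244). I'll square the tool to the world axes and go to the first tube.

Emit:
send_rows(rows=[[[0, 0, 0], 0.101], [[0, 0, 0], 0.101], [[0, 0, 0], 0.101], [[0, 0, 0], 0.1]], hand=-1, grip_force=40)

```text
time_s: 0.5
position: [0.2351, -0.5515, 0.1978]
ee_rot: [1.0, -0.002, -0.0, -0.001]
contact_force: [1.5, -1.1, -0.1]
opening: 0.0881
finger_force: 0.0
```

Emit:
send_rows(rows=[[[18, -38, 0], 0], [[18, -38, 0], 0], [[18, -38, 0], 0], [[18, -38, 0], 0], [[18, -38, 0], 0], [[18, -38, 0], 0], [[18, -38, 0], 0], [[18, -38, 0], 0], [[18, -38, 0], 0], [[18, -38, 0], 0], [[18, -38, 0], 0], [[18, -38, 0], 0]])

```text
time_s: 1.7
position: [0.4515, -0.0942, 0.1983]
ee_rot: [1.0, -0.0, -0.0, -0.0]
contact_force: [1.7, -0.3, -0.2]
opening: 0.0876
finger_force: 0.0
```

Emit:
send_rows(rows=[[[0, 0, 0], 0], [[0, 0, 0], 0]])

```text
time_s: 1.9
position: [0.4511, -0.0953, 0.1981]
ee_rot: [1.0, 0.001, -0.0, 0.0]
contact_force: [-0.8, 0.7, -0.1]
opening: 0.0881
finger_force: 0.0
```

Emit:
send_rows(rows=[[[-1, -4, 0], 0], [[0, 0, 30], 0], [[0, 0, 30], 0], [[0, 0, 30], 0], [[0, 0, 30], 0], [[0, 0, 30], 0], [[0, 0, 27], 0], [[0, 0, 0], 0]])

```text
time_s: 2.7
position: [0.4471, -0.0923, 0.0189]
ee_rot: [1.0, -0.001, -0.003, -0.001]
contact_force: [-1.4, 0.5, -0.3]
opening: 0.0877
finger_force: 0.0
```

Emit:
send_rows(rows=[[[0, 0, 0], 0], [[0, 0, 0], 0], [[0, 0, 0], 0], [[0, 0, 0], 0], [[0, 0, 0], 0], [[0, 0, 0], 0], [[0, 0, 0], 0]], hand=1)

```text
time_s: 3.4
position: [0.4506, -0.0919, 0.0217]
ee_rot: [1.0, -0.0, 0.0, 0.0]
contact_force: [0.3, 0.8, 3.1]
opening: 0.0414
finger_force: 40.0
```

```bash
python3 - <<'E'
from h import *
d=grab("1")
a=d["scene"]["img"][150:250,220:380,::-1]; cv2.imwrite("pics/c7.png",cv2.resize(a,None,fx=5,fy=5,interpolation=cv2.INTER_CUBIC))
E
```

```text
(no output)
```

View pics/c7.png

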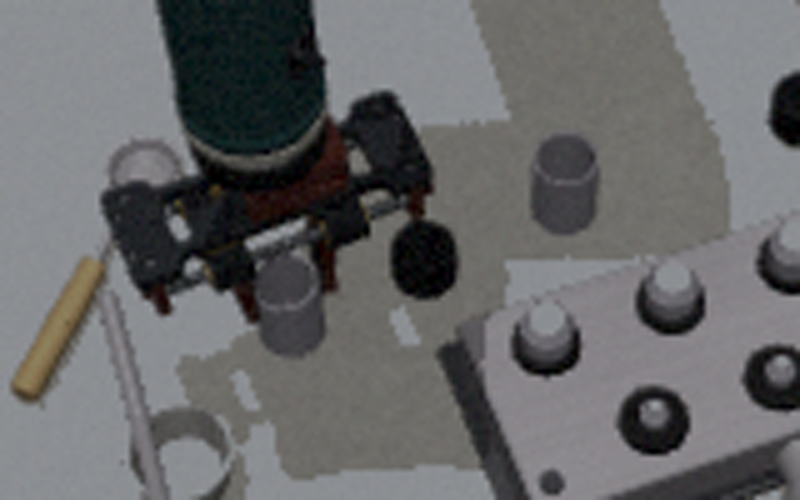

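Tube 1 sits between the pads (opening 41 mm, scene pixel about (278,210)). I lift it to the nearest wide spigot.

Emit:
send_rows(rows=[[[0, 0, -32], 0], [[0, 0, -32], 0], [[0, 0, -32], 0], [[0, 0, -32], 0], [[24, -32, 0], 0], [[24, -32, 0], 0], [[25, -32, 0], 0], [[25, -32, 0], 0], [[0, 0, 0], 0], [[0, 0, 0], 0]])

```text
time_s: 4.5
position: [0.5477, 0.0365, 0.1486]
ee_rot: [1.0, 0.001, -0.001, 0.0]
contact_force: [-1.3, -0.1, -1.5]
opening: 0.0414
finger_force: 40.0
```

```bash
python3 - <<'E'
from h import *
d=grab("2")
f=lambda n,x,y,w,h,k:cv2.resize(d[n]["img"][y:y+h,x:x+w,::-1],None,fx=k,fy=k,interpolation=cv2.INTER_CUBIC)
cv2.imwrite("pics/c8.png",np.hstack([f("scene",290,150,80,100,5),f("top",275,160,80,100,5)]))
print(r.read_state()["position"])
E
```

```text
[0.54685727 0.03536146 0.14876804]
```

View pics/c8.png

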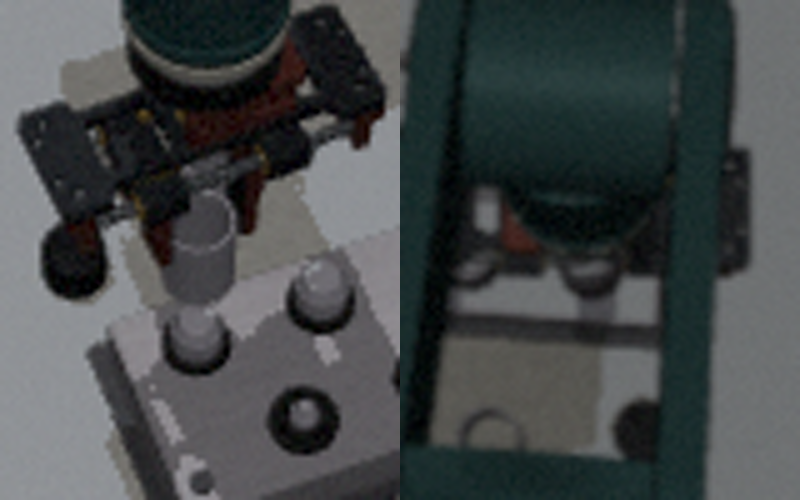

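The tube's rim is at scene (330.6,193.6). I check where its axis lies in the camera's frame.

```bash
python3 - <<'E'
from h import *
d=load("2"); c=d["scene"]
print(plane(c,(330.6,193.6),.1877),"mid",plane(c,(290+202/5,150+250/5),.158))
# spigot ring lower outline bottom & tip in scene
print("tip",plane(c,(290+196/5,150+318/5),.084),"ringctr",plane(c,(290+197/5,150+340/5),.057), proj(c,(.5485,.0355,.084)),proj(c,(.5485,.0355,.057)))
E
```

```text
[0.5484671  0.03739046] mid [0.55052782 0.03638431]
tip [0.55093788 0.03369581] ringctr [0.5511204  0.03468817] [329.41238906 212.71552632] [329.27934994 217.19732458]
```

Emit:
send_rows(rows=[[[2, 1, 20], 0], [[0, 0, 20], 0], [[0, 0, 15], 0], [[0, 0, 6], 0], [[0, 0, 5], 0], [[0, 0, 4], 0], [[0, 0, 3], 0], [[0, 0, 2], 0], [[0, 0, 1], 0], [[0, 0, 0], 0], [[0, 0, 0], 0]])

```text
time_s: 5.7
position: [0.5505, 0.0345, 0.0743]
ee_rot: [1.0, 0.0, 0.0, 0.0]
contact_force: [-2.8, -2.7, 5.9]
opening: 0.0411
finger_force: 40.0
```

Emit:
send_rows(rows=[[[0, 0, 2], 0], [[0, 0, 2], 0], [[0, 0, 0], 0], [[0, 0, 0], 0]])

```text
time_s: 6.1
position: [0.5509, 0.0345, 0.0722]
ee_rot: [1.0, 0.0, 0.001, 0.0]
contact_force: [-7.5, -2.3, 24.1]
opening: 0.0411
finger_force: 40.0
```

Emit:
send_rows(rows=[[[0, 0, 2], 0], [[0, 0, 0], 0], [[0, 0, 0], 0]])

```text
time_s: 6.4
position: [0.5515, 0.0347, 0.0719]
ee_rot: [1.0, 0.0, 0.002, 0.0]
contact_force: [-10.2, -0.6, 37.9]
opening: 0.0413
finger_force: 40.0
```

Force climbs steeply at 72 mm, so tube 1 has bottomed. I release and go to tube 2.

Emit:
send_rows(rows=[[[0, 0, -6], 0], [[0, 0, 0], 0], [[0, 0, 0], 0], [[0, 0, 0], 0]], hand=-0.4)

```text
time_s: 6.8
position: [0.55, 0.035, 0.0728]
ee_rot: [1.0, -0.0, -0.0, -0.0]
contact_force: [-0.5, 0.2, 0.1]
opening: 0.0613
finger_force: 0.0
```

Emit:
send_rows(rows=[[[0, 0, -25], 0], [[0, 0, -25], 0], [[0, 0, -25], 0], [[-28, -16, 0], 0], [[-28, -16, 0], 0], [[-28, -16, 0], 0], [[-27, -16, 0], 0], [[0, 0, 0], 0], [[0, 0, 0], 0]])

```text
time_s: 7.7
position: [0.4392, 0.0992, 0.1482]
ee_rot: [1.0, 0.0, 0.0, 0.0]
contact_force: [0.3, -0.2, -0.4]
opening: 0.0613
finger_force: 0.0
```

Emit:
send_rows(rows=[[[0, 0, 30], 0], [[0, 0, 30], 0], [[0, 0, 30], 0], [[0, 0, 36], 0], [[0, 0, 0], 0]])

```text
time_s: 8.2
position: [0.4375, 0.0982, 0.0189]
ee_rot: [1.0, -0.001, -0.003, 0.0]
contact_force: [-0.9, -0.3, -0.3]
opening: 0.0618
finger_force: 0.0
```

Emit:
send_rows(rows=[[[0, 0, 0], 0], [[0, 0, 0], 0], [[0, 0, 0], 0], [[0, 0, 0], 0], [[0, 0, 0], 0]], hand=1)

```text
time_s: 8.7
position: [0.441, 0.0991, 0.0237]
ee_rot: [1.0, -0.0, 0.002, -0.0]
contact_force: [-0.2, 0.0, 7.6]
opening: 0.0405
finger_force: 40.0
```

Emit:
send_rows(rows=[[[0, 0, -32], 0], [[0, 0, -32], 0], [[0, 0, -32], 0], [[0, 0, -32], 0], [[29, -4, 0], 0], [[29, -4, 0], 0], [[29, -4, 0], 0], [[29, -3, 0], 0], [[0, 0, 0], 0], [[0, 0, 0], 0]])

```text
time_s: 9.7
position: [0.5548, 0.114, 0.1502]
ee_rot: [1.0, -0.0, -0.001, -0.0]
contact_force: [-0.3, -0.0, -0.2]
opening: 0.0406
finger_force: 39.9
```

Emit:
send_rows(rows=[[[1, 0, 20], 0], [[0, 0, 20], 0], [[0, 0, 15], 0], [[0, 0, 6], 0], [[0, 0, 5], 0], [[0, 0, 4], 0], [[0, 0, 3], 0], [[0, 0, 2], 0], [[0, 0, 2], 0], [[0, 0, 2], 0], [[0, 0, 0], 0], [[0, 0, 0], 0]])

```text
time_s: 10.9
position: [0.5566, 0.1141, 0.0743]
ee_rot: [1.0, 0.0, 0.001, -0.0]
contact_force: [-4.0, -0.2, 20.3]
opening: 0.0407
finger_force: 40.0
```

Emit:
send_rows(rows=[[[0, 0, 2], 0], [[0, 0, 0], 0], [[0, 0, 0], 0]])

```text
time_s: 11.2
position: [0.5571, 0.1146, 0.0738]
ee_rot: [1.0, 0.0, 0.002, -0.0]
contact_force: [-7.0, 1.8, 32.3]
opening: 0.0403
finger_force: 40.1
```

Emit:
send_rows(rows=[[[0, 0, -6], 0], [[0, 0, 0], 0], [[0, 0, 0], 0], [[0, 0, 0], 0]], hand=-0.4)

```text
time_s: 11.6
position: [0.5557, 0.1139, 0.0749]
ee_rot: [1.0, -0.0, -0.001, 0.0]
contact_force: [-0.3, -0.2, -0.1]
opening: 0.0614
finger_force: 0.0
```

Emit:
send_rows(rows=[[[0, 0, -25], 0], [[0, 0, -25], 0], [[0, 0, -25], 0], [[0, -36, 0], 0], [[0, -36, 0], 0], [[0, -36, 0], 0], [[0, -36, 0], 0], [[0, -36, 0], 0], [[0, -36, 0], 0], [[0, -36, 0], 0], [[0, -34, 0], 0], [[0, 0, 0], 0]])

```text
time_s: 12.8
position: [0.5557, 0.404, 0.1493]
ee_rot: [1.0, 0.002, -0.0, -0.001]
contact_force: [0.1, -0.5, 0.6]
opening: 0.0615
finger_force: 0.0
```

Emit:
send_rows(rows=[[[0, 0, 0], 0], [[0, 0, 0], 0]])

```text
time_s: 13.0
position: [0.556, 0.3986, 0.1497]
ee_rot: [1.0, -0.0, -0.001, 0.001]
contact_force: [0.4, -0.1, 0.3]
opening: 0.0613
finger_force: 0.0
```

Next I place tube 3 on the wide spigot at about (0.565, 0.274).

Emit:
send_rows(rows=[[[0, -1, 30], 0], [[0, 0, 30], 0], [[0, 0, 30], 0], [[0, 0, 37], 0], [[0, 0, 0], 0], [[0, 0, 0], 0]])

```text
time_s: 13.6
position: [0.5561, 0.3996, 0.0234]
ee_rot: [1.0, -0.001, -0.001, 0.001]
contact_force: [0.5, 0.4, 0.9]
opening: 0.0613
finger_force: 0.0
```

Emit:
send_rows(rows=[[[0, 0, 0], 0], [[0, 0, 0], 0], [[0, 0, 0], 0], [[0, 0, 0], 0], [[0, 0, 0], 0]], hand=1)

```text
time_s: 14.1
position: [0.5577, 0.4019, 0.0253]
ee_rot: [1.0, 0.0, 0.001, -0.001]
contact_force: [0.8, -0.1, 7.4]
opening: 0.0412
finger_force: 40.0
```

Emit:
send_rows(rows=[[[0, 0, -32], 0], [[0, 0, -32], 0], [[0, 0, -32], 0], [[0, 0, -32], 0], [[3, 32, 0], 0], [[2, 32, 0], 0], [[2, 31, 0], 0], [[2, 31, 0], 0], [[0, 0, 0], 0], [[0, 0, 0], 0]])

```text
time_s: 15.1
position: [0.5653, 0.2747, 0.1517]
ee_rot: [1.0, -0.001, -0.0, -0.0]
contact_force: [0.8, 0.6, -1.3]
opening: 0.0411
finger_force: 40.0
```

Emit:
send_rows(rows=[[[0, 0, 20], 0], [[0, 0, 20], 0], [[0, 0, 15], 0], [[0, 0, 6], 0], [[0, 0, 5], 0], [[0, 0, 4], 0], [[0, 0, 3], 0], [[0, 0, 2], 0], [[0, 0, 2], 0], [[0, 0, 2], 0], [[0, 0, 0], 0], [[0, 0, 0], 0]])

```text
time_s: 16.3
position: [0.5669, 0.276, 0.076]
ee_rot: [1.0, 0.0, 0.002, -0.001]
contact_force: [-3.3, -2.1, 17.0]
opening: 0.0414
finger_force: 40.0
```

Emit:
send_rows(rows=[[[0, 0, 2], 0], [[0, 0, 0], 0], [[0, 0, 0], 0]])

```text
time_s: 16.6
position: [0.5673, 0.2765, 0.0755]
ee_rot: [1.0, 0.0, 0.003, -0.001]
contact_force: [-6.6, -1.3, 27.8]
opening: 0.0412
finger_force: 40.0
```

Emit:
send_rows(rows=[[[0, 0, -6], 0], [[0, 0, 0], 0], [[0, 0, 0], 0], [[0, 0, 0], 0]], hand=-0.4)

```text
time_s: 17.0
position: [0.5651, 0.275, 0.076]
ee_rot: [1.0, -0.0, -0.0, 0.0]
contact_force: [0.1, 0.0, -0.3]
opening: 0.061
finger_force: 0.0
```

Emit:
send_rows(rows=[[[0, 0, -25], 0], [[0, 0, -25], 0], [[0, 0, -25], 0], [[0, 0, 0], 0], [[0, 0, 0], 0]])

```text
time_s: 17.5
position: [0.5653, 0.275, 0.151]
ee_rot: [1.0, -0.0, 0.0, -0.0]
contact_force: [0.6, -1.2, -0.6]
opening: 0.0611
finger_force: 0.0
```

```bash
cat >> h.py <<'E'
def dark(d,n,box,th):
    g=d[n]["img"].max(2);x0,y0,x1,y1=box;m=np.zeros_like(g);m[y0:y1,x0:x1]=1
    return blobs((g<th)&(m>0),60,300)
E
python3 - <<'E'
from h import *
d=grab("3"); print(r.read_state()["position"])
for n,box,th in(("scene",(280,140,450,260),55),("top",(190,180,340,270),45)):
    z=.015
    for c,a in dark(d,n,box,th): print(n,c,a,plane(d[n],c,z))
i=d["scene"]["img"][120:270,270:470,::-1]; cv2.imwrite("pics/c9.png",cv2.resize(i,None,fx=4,fy=4,interpolation=cv2.INTER_CUBIC))
E
```

```text
[0.56425119 0.27457011 0.14969418]
scene [379.93 171.46] 152 [0.43997128 0.26928031]
scene [304.5  201.72] 155 [ 0.4450289  -0.00210279]
scene [399.71 216.86] 126 [0.61568361 0.24435149]
scene [319.42 238.42] 76 [ 0.58152932 -0.01157249]
scene [375.47 225.9 ] 109 [0.61290958 0.16145715]
scene [410.76 231.73] 164 [0.67432442 0.24943868]
scene [350.35 234.29] 113 [0.60715058 0.07907064]
scene [353.33 251.71] 127 [0.66223711 0.06181292]
top [278.23 189.64] 77 [0.63387045 0.15605209]
top [302.37 191.25] 76 [0.62929029 0.07407795]
top [253.56 221.75] 81 [0.52320248 0.23535866]
top [323.39 246.  ] 102 [0.44488157 0.00093548]
```

View pics/c9.png

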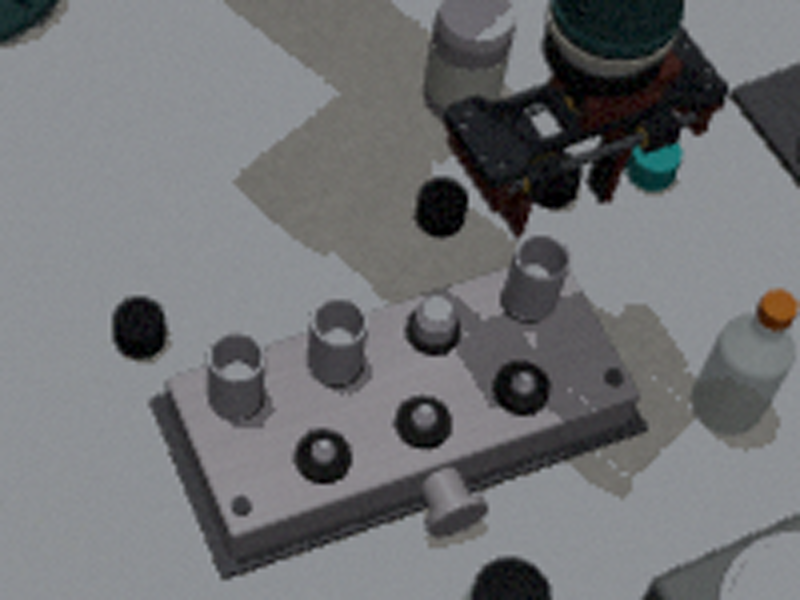

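All three tubes are seated, the caps are unmoved (scene (380,171), (409,166) and (304,202)), and the narrow spigots are clear. Next is cap a.

Emit:
send_rows(rows=[[[-28, -24, 0], 0], [[-28, -24, 0], 0], [[-28, -24, 0], 0], [[-28, -23, 0], 0], [[0, 0, 30], 0], [[0, 0, 30], 0], [[0, 0, 30], 0], [[0, 0, 30], 0], [[0, 0, 15], 0], [[0, 0, 6], 0], [[0, 0, 3], 0], [[0, 0, 0], 0]])

```text
time_s: 18.8
position: [0.4533, 0.37, 0.0072]
ee_rot: [1.0, -0.0, -0.0, 0.0]
contact_force: [0.2, 0.4, 0.2]
opening: 0.0614
finger_force: 0.0
```

Emit:
send_rows(rows=[[[0, 0, 0], 0], [[0, 0, 0], 0], [[0, 0, 0], 0], [[0, 0, 0], 0], [[0, 0, 0], 0]], hand=1)

```text
time_s: 19.3
position: [0.4535, 0.3701, 0.0077]
ee_rot: [1.0, -0.0, 0.0, -0.0]
contact_force: [-0.8, -0.5, 0.7]
opening: 0.0251
finger_force: 0.0
```

No cap between the fingers, so it has probably been knocked aside. I open, lift and look.

Emit:
send_rows(rows=[[[0, 0, 0], 0], [[0, 0, 0], 0]], hand=-0.4)

```text
time_s: 19.5
position: [0.4534, 0.37, 0.0074]
ee_rot: [1.0, -0.0, -0.0, -0.0]
contact_force: [0.2, -0.4, -0.5]
opening: 0.0378
finger_force: 0.0
```

Emit:
send_rows(rows=[[[0, 0, -40], 0], [[0, 0, -40], 0], [[0, 0, -40], 0], [[0, 0, -40], 0], [[30, 40, 0], 0], [[30, 40, 0], 0], [[30, 40, 0], 0], [[30, 40, 0], 0], [[0, 40, 0], 0], [[0, 0, 0], 0], [[0, 0, 0], 0]])

```text
time_s: 20.6
position: [0.5731, 0.1693, 0.1672]
ee_rot: [1.0, -0.001, -0.0, -0.0]
contact_force: [1.3, -0.2, 0.4]
opening: 0.0613
finger_force: 0.0
```

```bash
python3 - <<'E'
from h import *
d=grab("4"); print(r.read_state()["position"])
for n,box,th in(("scene",(280,110,470,200),55),("top",(150,180,340,290),45)):
    for c,a in dark(d,n,box,th): print(n,c,a,plane(d[n],c,.015))
i=d["scene"]["img"][100:250,270:470,::-1]; cv2.imwrite("pics/c10.png",cv2.resize(i,None,fx=4,fy=4,interpolation=cv2.INTER_CUBIC))
E
```

```text
[0.57298752 0.17089647 0.16736987]
scene [283.21 116.21] 62 [0.08614814 0.06801024]
top [302.35 191.23] 79 [0.62935869 0.07414706]
top [323.39 246.  ] 102 [0.44488157 0.00093548]
```

View pics/c10.png

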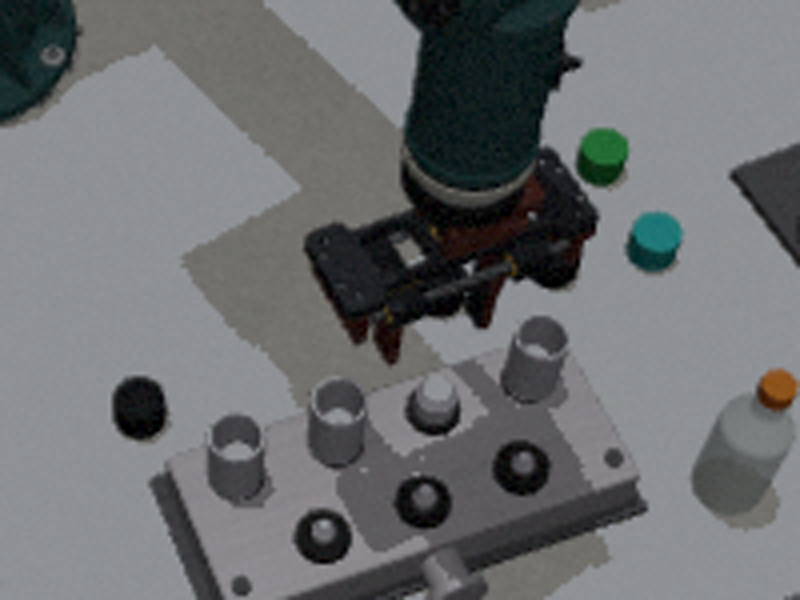

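Cap a still shows partly at scene (410,167), hidden by the gripper. I move clear and measure by mask.

Emit:
send_rows(rows=[[[0, 38, 0], 0], [[0, 38, 0], 0], [[0, 38, 0], 0], [[0, 38, 0], 0], [[0, 38, 0], 0], [[0, 0, 0], 0]])

```text
time_s: 21.3
position: [0.5737, -0.0224, 0.1675]
ee_rot: [1.0, -0.001, 0.0, 0.001]
contact_force: [-1.1, -0.2, -0.0]
opening: 0.0612
finger_force: 0.0
```

```bash
python3 - <<'E'
from h import *
d=grab("5"); print(r.read_state()["position"])
for n,box,th in(("scene",(340,110,470,200),55),("top",(150,180,340,290),45)):
    for c,a in dark(d,n,box,th): print(n,c,a,plane(d[n],c,.015))
E
```

```text
[ 0.57335323 -0.01912288  0.16740925]
scene [343.19 116.79] 113 [0.1765004  0.26198125]
scene [408.26 164.49] 149 [0.45366229 0.36828666]
scene [344.04 177.68] 196 [0.41380352 0.15107448]
scene [379.94 171.56] 151 [0.44033821 0.2691213 ]
top [254.15 187.89] 80 [0.63894022 0.23787424]
top [278.26 189.79] 78 [0.63335217 0.15593547]
top [211.97 242.44] 126 [0.45257294 0.37030402]
top [241.72 246.57] 120 [0.44001806 0.27126988]
top [222.28 276.24] 71 [0.34267049 0.33046571]
```

Cap a hasn't moved (0.453, 0.369), yet the fingers closed to 25 mm there. I repeat the approach and look while closing.

Emit:
send_rows(rows=[[[-12, -39, 0], 0], [[-12, -39, 0], 0], [[-12, -39, 0], 0], [[-12, -39, 0], 0], [[-12, -39, 0], 0], [[-12, -39, 0], 0], [[-12, -39, 0], 0], [[-12, -39, 0], 0], [[-12, -39, 0], 0], [[-12, -39, 0], 0], [[0, 0, 0], 0], [[0, 0, 0], 0]])

```text
time_s: 22.6
position: [0.4515, 0.3721, 0.1673]
ee_rot: [1.0, 0.002, -0.0, 0.0]
contact_force: [0.2, 0.2, -0.4]
opening: 0.0615
finger_force: 0.0
```

Emit:
send_rows(rows=[[[0, 0, 30], 0], [[0, 0, 30], 0], [[0, 0, 30], 0], [[0, 0, 30], 0], [[0, 0, 25], 0], [[0, 0, 10], 0], [[0, 0, 5], 0], [[0, 0, 0], 0], [[0, 0, 0], 0]])

```text
time_s: 23.5
position: [0.4542, 0.3704, 0.0085]
ee_rot: [1.0, -0.0, 0.001, -0.001]
contact_force: [-0.1, 0.9, -1.1]
opening: 0.0615
finger_force: 0.0
```

Emit:
send_rows(rows=[[[0, 0, 0], 0], [[0, 0, 0], 0], [[0, 0, 0], 0]], hand=0.02)

```text
time_s: 23.8
position: [0.4537, 0.3703, 0.0081]
ee_rot: [1.0, -0.0, 0.0, -0.0]
contact_force: [0.5, 0.2, -0.2]
opening: 0.0436
finger_force: 0.0
```

```bash
python3 - <<'E'
from h import *
d=grab("6"); print(r.read_state()["position"],r.read_state()["opening"])
f=lambda n,x,y,w,h,k:cv2.resize(d[n]["img"][y:y+h,x:x+w,::-1],None,fx=k,fy=k,interpolation=cv2.INTER_CUBIC)
cv2.imwrite("pics/c11.png",np.hstack([f("scene",370,120,80,80,5),f("top",170,200,80,80,5)]))
E
```

```text
[0.45351288 0.37016079 0.00772215] 0.043165746110469874
```

View pics/c11.png

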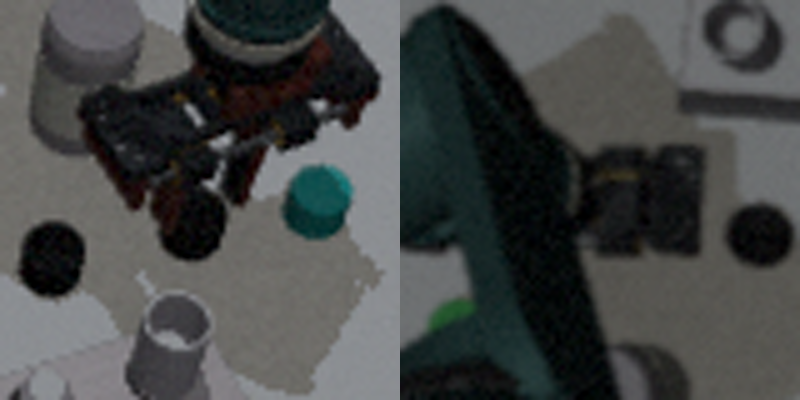

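```bash
python3 - <<'E'
from h import *
d=load("6");c=d["scene"]
for X in [(.4535,.3695,.0),(.4535,.3695,.015),(.4535,.3695,.03),(.4535,.342,.008),(.4535,.398,.008),(.4535,.342,.04),(.4535,.398,.04),(.4535,.398,.088)]:
    print(X,(proj(c,X)-[370,120])*5)
E
```

```text
(0.4535, 0.3695, 0.0) [188.91353445 234.86497238]
(0.4535, 0.3695, 0.015) [192.76814551 221.65847704]
(0.4535, 0.3695, 0.03) [196.69270901 208.2123138 ]
(0.4535, 0.342, 0.008) [154.90379485 241.69979324]
(0.4535, 0.398, 0.008) [228.02788699 213.61408629]
(0.4535, 0.342, 0.04) [162.62097243 213.11464907]
(0.4535, 0.398, 0.04) [237.09987713 184.7189288 ]
(0.4535, 0.398, 0.088) [251.38741494 139.21175243]
```

The fingers flank the cap as expected, so I go on closing in small steps.

Emit:
send_rows(rows=[[[0, 0, 0], 0], [[0, 0, 0], 0]], hand=1)

```text
time_s: 24.1
position: [0.4533, 0.37, 0.0074]
ee_rot: [1.0, -0.0, -0.0, -0.0]
contact_force: [-0.4, 0.4, -0.1]
opening: 0.0304
finger_force: 0.0
```

```bash
python3 - <<'E'
from h import *
d=grab("7"); s=r.read_state(); print(s["opening"],s["finger_force"],s["contact_force"])
for c,a in dark(d,"scene",(340,110,470,200),50): print(c,a,plane(d["scene"],c,.015))
E
```

```text
0.022597793616249123 0.0 [ 0.33065545  0.09732751 -0.05720419]
[379.87 171.4 ] 152 [0.43967826 0.26921398]
```

Emit:
send_rows(rows=[[[0, 0, 0], 0], [[0, 0, 0], 0], [[0, 0, 0], 0], [[0, 0, 0], 0], [[0, 0, 0], 0], [[0, 0, 0], 0]])

```text
time_s: 24.8
position: [0.4534, 0.37, 0.0074]
ee_rot: [1.0, -0.0, -0.0, -0.0]
contact_force: [0.3, 0.2, 0.3]
opening: 0.0002
finger_force: 0.0
```

```bash
python3 - <<'E'
from h import *
d=grab("8")
def f(D,n,x,y,w,h,k):
    i=D[n]["img"][y:y+h,x:x+w,::-1]/255.
    return cv2.resize((np.clip(i*1.6,0,1)**.5*255).astype(np.uint8),None,fx=k,fy=k,interpolation=cv2.INTER_CUBIC)
cv2.imwrite("pics/c12.png",np.hstack([f(load("5"),"scene",390,140,40,50,9)[:,:], f(d,"scene",390,140,40,50,9)]))
E
```

```text
(no output)
```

View pics/c12.png

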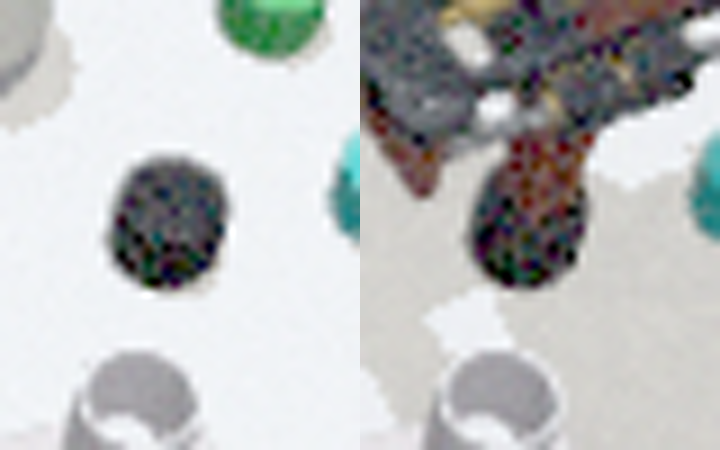

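The fingers show shut at scene (410,163), right where the cap is drawn, with no contact force. I'll see how cap b, at (0.440, 0.270), behaves.

Emit:
send_rows(rows=[[[0, 0, -35], 0], [[0, 0, -35], 0], [[0, 0, -20], 0], [[-3, 25, 0], 0], [[-3, 25, 0], 0], [[-3, 25, 0], 0], [[-4, 25, 0], 0], [[0, 0, 0], 0], [[0, 0, 0], 0]], hand=-0.4)

```text
time_s: 25.8
position: [0.4407, 0.2702, 0.0976]
ee_rot: [1.0, -0.001, 0.0, -0.0]
contact_force: [-0.5, -0.8, 0.6]
opening: 0.0612
finger_force: 0.0
```

Emit:
send_rows(rows=[[[0, 0, 30], 0], [[0, 0, 30], 0], [[0, 0, 20], 0], [[0, 0, 8], 0], [[0, 0, 2], 0], [[0, 0, 0], 0], [[0, 0, 0], 0]])

```text
time_s: 26.5
position: [0.4413, 0.2707, 0.0083]
ee_rot: [1.0, 0.0, 0.001, -0.0]
contact_force: [-0.5, 0.8, 0.9]
opening: 0.0617
finger_force: 0.0
```

Emit:
send_rows(rows=[[[0, 0, 0], 0], [[0, 0, 0], 0], [[0, 0, 0], 0], [[0, 0, 0], 0], [[0, 0, 0], 0]], hand=1)

```text
time_s: 27.0
position: [0.4404, 0.27, 0.0075]
ee_rot: [1.0, -0.0, 0.0, -0.0]
contact_force: [0.4, -0.3, -0.5]
opening: 0.0251
finger_force: 0.0
```

Cap b behaves the same, so the fingers are effectively passing over the caps. I open and go lower, watching the force.

Emit:
send_rows(rows=[[[0, 0, 0], 0], [[0, 0, 0], 0], [[0, 0, 0], 0], [[0, 0, 0], 0], [[0, 0, 0], 0], [[0, 0, 0], 0]], hand=-0.4)

```text
time_s: 27.6
position: [0.4403, 0.27, 0.0074]
ee_rot: [1.0, -0.0, -0.0, -0.0]
contact_force: [-0.8, 0.5, -0.5]
opening: 0.0612
finger_force: 0.0
```

Emit:
send_rows(rows=[[[0, 0, 2], 0], [[0, 0, 2], 0], [[0, 0, 1], 0], [[0, 0, 0], 0], [[0, 0, 0], 0]])

```text
time_s: 28.1
position: [0.4403, 0.27, 0.0023]
ee_rot: [1.0, -0.0, -0.0, -0.0]
contact_force: [-1.0, 0.0, -0.2]
opening: 0.0614
finger_force: 0.0
```

Emit:
send_rows(rows=[[[0, 0, 0], 0], [[0, 0, 0], 0], [[0, 0, 0], 0], [[0, 0, 0], 0], [[0, 0, 0], 0]], hand=0.4)

```text
time_s: 28.6
position: [0.4404, 0.27, 0.0025]
ee_rot: [1.0, -0.0, 0.0, -0.0]
contact_force: [0.4, -1.0, -0.1]
opening: 0.0401
finger_force: 40.0
```

At TCP 2 mm it grips (40 mm, 40 N). I want a deeper bite, so I open, go lower by small steps and watch the force.

Emit:
send_rows(rows=[[[0, 0, 0], 0], [[0, 0, 0], 0], [[0, 0, 0], 0], [[0, 0, 0], 0]], hand=-0.4)

```text
time_s: 29.0
position: [0.4403, 0.27, 0.0024]
ee_rot: [1.0, -0.0, -0.0, -0.0]
contact_force: [0.7, 0.5, 0.3]
opening: 0.0609
finger_force: 0.0
```

Emit:
send_rows(rows=[[[0, 0, 1], 0], [[0, 0, 1], 0], [[0, 0, 1], 0], [[0, 0, 0], 0], [[0, 0, 0], 0]])

```text
time_s: 29.5
position: [0.4403, 0.27, -0.0006]
ee_rot: [1.0, -0.0, -0.0, -0.0]
contact_force: [-0.3, 0.5, -0.6]
opening: 0.0614
finger_force: 0.0
```

Emit:
send_rows(rows=[[[0, 0, 2], 0], [[0, 0, 0], 0], [[0, 0, 0], 0]])

```text
time_s: 29.8
position: [0.4403, 0.27, -0.0027]
ee_rot: [1.0, -0.0, -0.0, -0.0]
contact_force: [0.1, 0.4, -0.6]
opening: 0.0612
finger_force: 0.0
```

Emit:
send_rows(rows=[[[0, 0, 2], 0], [[0, 0, 0], 0], [[0, 0, 0], 0]])

```text
time_s: 30.1
position: [0.4403, 0.27, -0.0047]
ee_rot: [1.0, -0.0, -0.0, -0.0]
contact_force: [-0.3, 0.0, 0.8]
opening: 0.0617
finger_force: 0.0
```

Emit:
send_rows(rows=[[[0, 0, 0], 0], [[0, 0, 0], 0], [[0, 0, 0], 0], [[0, 0, 0], 0], [[0, 0, 0], 0]], hand=1)

```text
time_s: 30.6
position: [0.4404, 0.27, -0.0046]
ee_rot: [1.0, -0.0, 0.0, -0.0]
contact_force: [0.2, 0.2, 0.5]
opening: 0.0405
finger_force: 40.0
```

Good grip on cap b. I take it to the middle narrow spigot (0.6275, 0.150).

Emit:
send_rows(rows=[[[0, 0, -34], 0], [[0, 0, -34], 0], [[0, 0, -34], 0], [[0, 0, -34], 0], [[31, 20, 0], 0], [[31, 20, 0], 0], [[31, 20, 0], 0], [[31, 20, 0], 0], [[31, 20, 0], 0], [[32, 20, 0], 0], [[0, 0, 0], 0], [[0, 0, 0], 0]])

```text
time_s: 31.8
position: [0.6272, 0.1495, 0.1308]
ee_rot: [1.0, -0.001, -0.001, -0.0]
contact_force: [-0.5, 0.7, -0.7]
opening: 0.0408
finger_force: 40.0
```

Emit:
send_rows(rows=[[[0, 0, 20], 0], [[0, 0, 15], 0], [[0, 0, 15], 0], [[0, 0, 10], 0], [[0, 0, 8], 0], [[0, 0, 6], 0], [[0, 0, 4], 0], [[0, 0, 3], 0], [[0, 0, 0], 0], [[0, 0, 0], 0]])

```text
time_s: 32.8
position: [0.6277, 0.15, 0.0507]
ee_rot: [1.0, -0.0, 0.0, -0.0]
contact_force: [-0.3, -0.1, -0.2]
opening: 0.0403
finger_force: 40.0
```

Emit:
send_rows(rows=[[[0, 0, 2], 0], [[0, 0, 2], 0], [[0, 0, 0], 0], [[0, 0, 0], 0]])

```text
time_s: 33.2
position: [0.6278, 0.15, 0.0472]
ee_rot: [1.0, -0.0, 0.001, -0.0]
contact_force: [-1.4, -0.3, 6.6]
opening: 0.0405
finger_force: 40.0
```

Emit:
send_rows(rows=[[[0, 0, 2], 0], [[0, 0, 2], 0], [[0, 0, 0], 0], [[0, 0, 0], 0]])

```text
time_s: 33.6
position: [0.6281, 0.15, 0.0461]
ee_rot: [1.0, -0.0, 0.001, -0.0]
contact_force: [-8.4, -1.3, 25.6]
opening: 0.0407
finger_force: 40.0
```

Emit:
send_rows(rows=[[[0, 0, -4], 0], [[0, 0, 0], 0], [[0, 0, 0], 0], [[0, 0, 0], 0]], hand=-0.4)

```text
time_s: 34.0
position: [0.627, 0.1499, 0.0458]
ee_rot: [1.0, -0.0, -0.0, -0.0]
contact_force: [0.7, 0.4, -0.0]
opening: 0.0611
finger_force: 0.0
```

Emit:
send_rows(rows=[[[0, 0, -30], 0], [[0, 0, -30], 0], [[0, 0, -30], 0], [[-29, -36, 0], 0], [[-29, -37, 0], 0], [[-29, -36, 0], 0], [[-29, -37, 0], 0], [[-29, -37, 0], 0], [[-29, -37, 0], 0], [[0, 0, 0], 0], [[0, 0, 0], 0]])

```text
time_s: 35.1
position: [0.4526, 0.3706, 0.1359]
ee_rot: [1.0, 0.001, -0.0, 0.0]
contact_force: [0.4, -0.2, -0.7]
opening: 0.0616
finger_force: 0.0
```

```bash
python3 - <<'E'
from h import *
d=grab("9"); print(r.read_state()["position"])
for n,box,th in(("scene",(290,140,470,260),55),("top",(190,170,340,290),45)):
    for c,a in dark(d,n,box,th): print(n,c,a,plane(d[n],c,.015),plane(d[n],c,.066))
E
```

```text
[0.45397567 0.36930077 0.13608824]
scene [462.25 153.92] 63 [0.49020331 0.55614254] [0.51718024 0.52137114]
scene [408.18 164.43] 154 [0.45334029 0.36816779] [0.48192786 0.34160948]
scene [304.49 201.81] 158 [ 0.4453203  -0.00226095] [ 0.47425828 -0.0126343 ]
scene [399.94 217.32] 112 [0.61739145 0.24419765] [0.63881121 0.22305591]
scene [375.69 223.64] 187 [0.60627367 0.16571886] [0.6281792  0.14800605]
scene [319.51 238.72] 89 [ 0.5825518  -0.01173349] [ 0.60549379 -0.02169296]
scene [406.83 232.38] 168 [0.67136622 0.23750127] [0.69042769 0.21665211]
scene [350.35 234.29] 113 [0.60715058 0.07907064] [0.62901779 0.06514371]
scene [354.43 251.25] 143 [0.6622397  0.06542731] [0.68169993 0.05209649]
top [254.16 187.72] 83 [0.63953001 0.2378632 ] [0.62861772 0.22924799]
top [278.26 188.83] 126 [0.63667822 0.15603103] [0.6258762 0.15058  ]
top [302.31 191.26] 78 [0.62925322 0.07428075] [0.6187383  0.07199073]
top [237.92 220.42] 66 [0.52708251 0.28779817] [0.5205182  0.27725214]
top [323.39 245.95] 103 [0.44504692 0.00093712] [0.44165465 0.00148306]
top [221.75 277.76] 112 [0.33776488 0.33193936] [0.33852086 0.31968652]
```

Cap b is home at mid-height 66 mm, and caps a and c haven't moved. I grip cap a.

Emit:
send_rows(rows=[[[0, 0, 30], 0], [[0, 0, 30], 0], [[0, 0, 30], 0], [[0, 0, 30], 0], [[0, 0, 12], 0], [[0, 0, 5], 0], [[0, 0, 3], 0], [[0, 0, 0], 0], [[0, 0, 0], 0]])

```text
time_s: 36.1
position: [0.4543, 0.3705, -0.0024]
ee_rot: [1.0, -0.0, 0.001, -0.001]
contact_force: [1.7, -0.1, 0.1]
opening: 0.0614
finger_force: 0.0
```

Emit:
send_rows(rows=[[[0, 0, 0], 0], [[0, 0, 0], 0], [[0, 0, 0], 0], [[0, 0, 0], 0], [[0, 0, 0], 0]], hand=1)

```text
time_s: 36.6
position: [0.4536, 0.3703, -0.0031]
ee_rot: [1.0, -0.0, 0.0, -0.0]
contact_force: [-1.2, -0.7, 4.1]
opening: 0.0409
finger_force: 40.0
```

Emit:
send_rows(rows=[[[0, 0, -34], 0], [[0, 0, -34], 0], [[0, 0, -34], 0], [[0, 0, -34], 0], [[30, 23, 0], 0], [[30, 23, 0], 0], [[30, 23, 0], 0], [[30, 23, 0], 0], [[30, 24, 0], 0], [[29, 24, 0], 0], [[0, 0, 0], 0], [[0, 0, 0], 0]])

```text
time_s: 37.8
position: [0.6322, 0.2293, 0.1317]
ee_rot: [1.0, -0.001, -0.001, -0.0]
contact_force: [0.1, -0.6, -0.9]
opening: 0.0408
finger_force: 40.0
```

Emit:
send_rows(rows=[[[0, 0, 20], 0], [[0, 0, 15], 0], [[0, 0, 15], 0], [[0, 0, 10], 0], [[0, 0, 8], 0], [[0, 0, 6], 0], [[0, 0, 4], 0], [[0, 0, 3], 0], [[0, 0, 2], 0], [[0, 0, 2], 0], [[0, 0, 0], 0], [[0, 0, 0], 0]])

```text
time_s: 39.0
position: [0.6321, 0.2301, 0.0483]
ee_rot: [1.0, -0.0, -0.0, -0.0]
contact_force: [-3.8, -0.9, 6.6]
opening: 0.0409
finger_force: 40.0
```

Emit:
send_rows(rows=[[[0, 0, 2], 0], [[0, 0, 2], 0], [[0, 0, 0], 0], [[0, 0, 0], 0]])

```text
time_s: 39.4
position: [0.6324, 0.2302, 0.0475]
ee_rot: [1.0, -0.0, 0.001, -0.0]
contact_force: [-9.7, -2.4, 26.9]
opening: 0.041
finger_force: 40.0
```

Emit:
send_rows(rows=[[[0, 0, -4], 0], [[0, 0, 0], 0], [[0, 0, 0], 0], [[0, 0, 0], 0]], hand=-0.4)

```text
time_s: 39.8
position: [0.6322, 0.2299, 0.0468]
ee_rot: [1.0, -0.0, -0.0, 0.0]
contact_force: [0.1, 0.3, -0.3]
opening: 0.0615
finger_force: 0.0
```

Emit:
send_rows(rows=[[[0, 0, -30], 0], [[0, 0, -30], 0], [[0, 0, -30], 0], [[-31, 38, 0], 0], [[-31, 38, 0], 0], [[-31, 39, 0], 0], [[-31, 38, 0], 0], [[-31, 39, 0], 0], [[-32, 38, 0], 0], [[0, 0, 0], 0], [[0, 0, 0], 0]])

```text
time_s: 40.9
position: [0.4451, -0.0006, 0.1373]
ee_rot: [1.0, -0.001, 0.0, -0.0]
contact_force: [0.3, 0.5, -0.2]
opening: 0.0613
finger_force: 0.0
```

```bash
python3 - <<'E'
from h import *
d=grab("10"); print(r.read_state()["position"])
for n,box,th in(("scene",(290,180,470,260),55),("top",(190,170,340,290),45)):
    for c,a in dark(d,n,box,th): print(n,c,a,plane(d[n],c,.015),plane(d[n],c,.066))
E
```

```text
[4.46623258e-01 3.69205194e-04 1.37528924e-01]
scene [304.59 201.6 ] 164 [ 0.44473936 -0.00167164] [ 0.47370273 -0.01207073]
scene [400.22 215.19] 197 [0.61117132 0.24870228] [0.63286285 0.22736372]
scene [375.68 223.66] 187 [0.60632247 0.16565859] [0.62822587 0.14794842]
scene [315.99 233.2 ] 151 [ 0.56130028 -0.01388146] [ 0.58517081 -0.02374708]
scene [407.72 232.64] 125 [0.67323445 0.23951106] [0.69221429 0.21857409]
scene [350.34 234.34] 116 [0.60728937 0.07896899] [0.62915052 0.0650465 ]
scene [353.63 251.5 ] 131 [0.66199387 0.06291912] [0.68146484 0.04969789]
top [253.85 187.05] 131 [0.64184087 0.23900426] [0.63083922 0.23034493]
top [278.32 188.69] 131 [0.63716597 0.15584151] [0.62634509 0.1503978 ]
top [302.49 191.3 ] 82 [0.62912218 0.07366783] [0.61861233 0.07140151]
top [222.07 276.43] 87 [0.34205205 0.33111894] [0.34264226 0.31889783]
```

Emit:
send_rows(rows=[[[0, 0, 30], 0], [[0, 0, 30], 0], [[0, 0, 30], 0], [[0, 0, 30], 0], [[0, 0, 12], 0], [[0, 0, 6], 0], [[0, 0, 3], 0], [[0, 0, 0], 0], [[0, 0, 0], 0]])

```text
time_s: 41.9
position: [0.4462, 0.0002, -0.003]
ee_rot: [1.0, 0.0, 0.001, 0.0]
contact_force: [1.2, 0.2, -0.6]
opening: 0.0613
finger_force: 0.0
```

Emit:
send_rows(rows=[[[0, 0, 0], 0], [[0, 0, 0], 0], [[0, 0, 0], 0], [[0, 0, 0], 0], [[0, 0, 0], 0]], hand=1)

```text
time_s: 42.4
position: [0.4456, -0.0001, -0.0033]
ee_rot: [1.0, -0.0, 0.0, 0.0]
contact_force: [-0.4, 0.2, 6.9]
opening: 0.0412
finger_force: 40.0
```

Emit:
send_rows(rows=[[[0, 0, -34], 0], [[0, 0, -34], 0], [[0, 0, -34], 0], [[0, 0, -34], 0], [[30, -12, 0], 0], [[30, -12, 0], 0], [[30, -12, 0], 0], [[30, -12, 0], 0], [[29, -12, 0], 0], [[29, -11, 0], 0], [[0, 0, 0], 0], [[0, 0, 0], 0]])

```text
time_s: 43.6
position: [0.6227, 0.0711, 0.1316]
ee_rot: [1.0, 0.0, -0.001, 0.0]
contact_force: [-0.6, 0.3, -0.5]
opening: 0.0411
finger_force: 40.0
```

Emit:
send_rows(rows=[[[0, 0, 20], 0], [[0, 0, 15], 0], [[0, 0, 15], 0], [[0, 0, 10], 0], [[0, 0, 8], 0], [[0, 0, 6], 0], [[0, 0, 4], 0], [[0, 0, 3], 0], [[0, 0, 2], 0], [[0, 0, 2], 0], [[0, 0, 0], 0], [[0, 0, 0], 0]])

```text
time_s: 44.8
position: [0.6231, 0.0709, 0.0482]
ee_rot: [1.0, -0.0, -0.0, 0.0]
contact_force: [-3.2, -1.1, 6.2]
opening: 0.0408
finger_force: 40.0
```

Emit:
send_rows(rows=[[[0, 0, 2], 0], [[0, 0, 2], 0], [[0, 0, 0], 0], [[0, 0, 0], 0]])

```text
time_s: 45.2
position: [0.6234, 0.0709, 0.0474]
ee_rot: [1.0, 0.0, 0.001, 0.0]
contact_force: [-10.0, -1.2, 30.3]
opening: 0.0411
finger_force: 40.0
```

Emit:
send_rows(rows=[[[0, 0, -4], 0], [[0, 0, 0], 0], [[0, 0, 0], 0], [[0, 0, 0], 0]], hand=-0.4)

```text
time_s: 45.6
position: [0.6232, 0.071, 0.0469]
ee_rot: [1.0, -0.0, -0.0, -0.0]
contact_force: [-0.5, -0.2, 0.5]
opening: 0.0615
finger_force: 0.0
```

Emit:
send_rows(rows=[[[0, 0, -35], 0], [[0, 0, -40], 0], [[0, 0, -40], 0], [[0, 0, -40], 0], [[-35, 0, 0], 0], [[-35, 0, 0], 0], [[0, 0, 0], 0], [[0, 0, 0], 0]], hand=-1)

```text
time_s: 46.4
position: [0.553, 0.071, 0.2022]
ee_rot: [1.0, -0.0, 0.0, -0.0]
contact_force: [-0.3, -1.2, 0.8]
opening: 0.0876
finger_force: 0.0
```

```bash
python3 - <<'E'
from h import *
np.set_printoptions(precision=4,suppress=True)
d=grab("11"); print(r.read_state()["position"])
for n,box,th in(("scene",(290,180,470,260),55),("top",(190,170,340,290),45)):
    for c,a in dark(d,n,box,th): print(n,c,a,plane(d[n],c,.066))
for n,(x0,y0,x1,y1) in {"scene":(145,205,215,275),"top":(410,215,485,275)}.items():
    g=d[n]["img"].max(2)[y0:y1,x0:x1]; print(n,np.percentile(g,[1,5,20,50]))
    for th in (28,36,45,60):
        k,l,s,c=cv2.connectedComponentsWithStats((g<th).astype(np.uint8))
        if k<2: continue
        i=1+np.argmax(s[1:,4]); p=np.argwhere(l==i)[:,::-1].astype(np.float32)
        print(th,s[i,4],"bbox",s[i,:4]+[x0,y0,0,0],cv2.minAreaRect(p))
f=lambda n,x,y,w,h,k:cv2.resize((np.clip(d[n]["img"][y:y+h,x:x+w,::-1]/255.*1.5,0,1)**.6*255).astype(np.uint8),None,fx=k,fy=k,interpolation=cv2.INTER_CUBIC)
cv2.imwrite("pics/c13.png",np.hstack([f("scene",150,205,50,75,8),f("top",425,220,50,75,8)]))
E
```

```text
[0.5546 0.0709 0.2023]
scene [324.44 183.95] 94 [0.4403 0.0687]
scene [400.22 215.19] 197 [0.6329 0.2274]
scene [375.53 223.47] 198 [0.6275 0.1478]
scene [319.41 238.4 ] 75 [ 0.6044 -0.0215]
scene [350.41 231.98] 205 [0.6224 0.0686]
scene [405.79 233.44] 131 [0.6922 0.2122]
scene [355.48 251.35] 163 [0.6832 0.0547]
top [222.14 275.82] 74 [0.3445 0.3188]
scene [ 28.  48.  90. 148.]
28 22 bbox [157 237   8  11] ((15.415731430053711, 37.365169525146484), (11.659976959228516, 2.2259955406188965), 57.9946174621582)
36 40 bbox [157 233   8  16] ((15.245662689208984, 35.84681701660156), (15.28174877166748, 5.854201793670654), 81.25383758544922)
45 63 bbox [180 223  21  13] ((46.30000305175781, 22.400001525878906), (21.46625328063965, 7.602630615234375), 26.56505012512207)
60 341 bbox [156 222  45  34] ((32.279998779296875, 30.040000915527344), (25.60000228881836, 40.40000534057617), 53.13010025024414)
top [ 30.  39.  98. 113.]
28 10 bbox [425 244   7   2] ((18.0, 29.5), (1.0, 6.0), 90.0)
36 101 bbox [444 245  19  16] ((41.82550811767578, 36.6778564453125), (9.011551856994629, 22.610801696777344), 34.99201965332031)
45 340 bbox [425 231  42  30] ((32.69999694824219, 30.600000381469727), (32.189064025878906, 33.84766387939453), 42.51044845581055)
60 450 bbox [424 230  43  32] ((33.000003814697266, 30.499996185302734), (31.81980323791504, 34.64822769165039), 45.0)
```

View pics/c13.png

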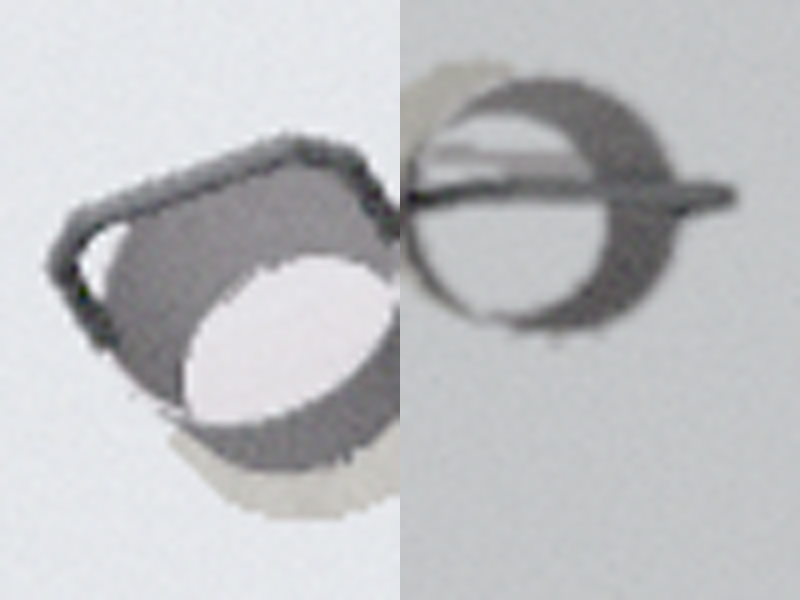

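Overshot the viewing limit by one picture, so no more views. This crop shows the pail's bar with its ends at scene (160.6,232.8) and (187.3,223.5), and at top (438,243.4) and (465.6,244.4). All three caps are seated by mask.

```bash
python3 - <<'E'
from h import *
np.set_printoptions(precision=4,suppress=True)
d=load("11"); s,t=d["scene"],d["top"]
for a,b in [((160.6,232.8),(465.6,244.4)),((187.3,223.5),(438.1,243.4)),((173.9,228.1),(451.9,243.9))]:
    print(*tri(d,np.array(a),np.array(b)),plane(s,a,.145),plane(t,b,.145))
# pail rim from top silhouette: x 424..~458.? centre
print("rim ctr top",plane(t,(425+(545-400)/8,220+203/8),.07))
print("arm/hook",*tri(d,np.array((252.5,255.3)),np.array((402.5,162.5))),*tri(d,np.array((242,209.3)),np.array((396.5,214.5))))
# hook foot
print("foot ctr top",plane(t,(387.9,182.7),.005))
E
```

```text
[ 0.4466 -0.4223  0.142 ] 1.0431119657601777 [ 0.4499 -0.419 ] [ 0.4457 -0.4242]
[ 0.448  -0.3453  0.1381] 0.5353187883883271 [ 0.4517 -0.3461] [ 0.4478 -0.3417]
[ 0.4473 -0.3841  0.1402] 0.21610706530860213 [ 0.4506 -0.3828] [ 0.4468 -0.3831]
rim ctr top [ 0.4474 -0.38  ]
arm/hook [ 0.6657 -0.2177  0.2546] 0.28460580513173694 [ 0.5218 -0.2007  0.2295] 0.4419683651361638
foot ctr top [ 0.6649 -0.2187]
```

Emit:
send_rows(rows=[[[0, 0, -5], -0.131], [[0, 0, -5], -0.131], [[0, 0, -5], -0.131], [[0, 0, -5], -0.131], [[0, 0, -5], -0.131], [[0, 0, -5], -0.131], [[0, 0, -5], -0.131], [[0, 0, -5], -0.131], [[0, 0, -5], -0.131], [[0, 0, -5], -0.131], [[0, 0, -5], -0.131], [[0, 0, -5], -0.13]], hand=-1)

```text
time_s: 47.7
position: [0.5548, 0.0709, 0.2622]
ee_rot: [0.705, 0.709, 0.0, 0.0]
contact_force: [-1.0, -0.1, -0.5]
opening: 0.0879
finger_force: 0.0
```

Emit:
send_rows(rows=[[[0, -35, 0], 0], [[0, -35, 0], 0], [[0, -35, 0], 0], [[-36, 0, 0], 0], [[-36, 0, 0], 0], [[-36, 0, 0], 0], [[-36, 0, 0], 0], [[-36, 0, 0], 0], [[-36, 0, 0], 0], [[-36, 0, 0], 0], [[-36, 0, 0], 0], [[-36, 0, 0], 0]])

```text
time_s: 48.9
position: [0.4493, -0.2556, 0.2622]
ee_rot: [0.707, 0.707, 0.0, 0.0]
contact_force: [0.4, 0.4, -0.4]
opening: 0.0877
finger_force: 0.0
```

Emit:
send_rows(rows=[[[-36, 0, 0], 0], [[-36, 0, 0], 0], [[-36, 0, 0], 0], [[0, 0, 0], 0], [[0, 0, 0], 0], [[0, 0, 0], 0]])

```text
time_s: 49.5
position: [0.4486, -0.3604, 0.2619]
ee_rot: [0.707, 0.707, 0.0, -0.001]
contact_force: [-0.2, 0.1, 0.1]
opening: 0.0877
finger_force: 0.0
```

```bash
python3 - <<'E'
from h import *
o=load("11"); d=grab("12")
for n,(x0,y0,x1,y1) in {"scene":(150,215,220,275),"top":(415,225,470,270)}.items():
    a,b=(q[n]["img"].max(2)[y0:y1,x0:x1].astype(int) for q in(o,d))
    m=abs(a-b)>25; p=np.argwhere(m); print(n,m.mean(), p.min(0)[::-1]+[x0,y0] if len(p) else "",p.max(0)[::-1]+[x0,y0] if len(p) else "")
    e=lambda g:np.linalg.norm([cv2.Sobel(g.astype(float),-1,1,0)],axis=0)
    # white floor of the pail
    for q in(a,b):
        k=q>(150 if n=="scene" else 105); print("  bright px",k.sum())
# white pail-floor blob centroid in scene
for q in(o,d):
    g=q["scene"]["img"].max(2); k,l,s,c=cv2.connectedComponentsWithStats(((g>170)).astype(np.uint8)); 
    print([ (c[i].round(1),s[i,4]) for i in range(1,k) if 160<c[i][0]<215 and 225<c[i][1]<270 and s[i,4]>80])
E
```

```text
scene 0.15047619047619049 [165 215] [219 274]
  bright px 192
  bright px 816
top 0.2545454545454545 [415 225] [469 269]
  bright px 1477
  bright px 728
[]
[]
```

Emit:
send_rows(rows=[[[0, 0, 25], 0], [[0, 0, 25], 0], [[0, 0, 25], 0], [[0, 0, 25], 0], [[0, 0, 20], 0], [[0, 0, 15], 0], [[0, 0, 10], 0], [[0, 0, 5], 0], [[0, 0, 0], 0], [[0, 0, 0], 0]])

```text
time_s: 50.6
position: [0.4488, -0.3613, 0.1131]
ee_rot: [0.707, 0.707, 0.0, 0.001]
contact_force: [1.2, -0.5, 0.0]
opening: 0.0879
finger_force: 0.0
```

Emit:
send_rows(rows=[[[0, 0, 0], 0], [[0, 0, 0], 0], [[0, 0, 0], 0], [[0, 0, 0], 0], [[0, 0, 0], 0], [[0, 0, 0], 0], [[0, 0, 0], 0], [[0, 0, 0], 0], [[0, 0, 0], 0], [[0, 0, 0], 0], [[0, 0, 0], 0], [[0, 0, 0], 0]], hand=1, grip_force=55)

```text
time_s: 51.8
position: [0.4484, -0.3609, 0.1123]
ee_rot: [0.707, 0.707, 0.0, -0.0]
contact_force: [1.0, 1.5, -1.0]
opening: 0.0089
finger_force: 55.0
```

Emit:
send_rows(rows=[[[0, 0, -10], 0], [[0, 0, -20], 0], [[0, 0, -20], 0], [[0, 0, -20], 0], [[0, 0, -25], 0], [[0, 0, -15], 0], [[0, 0, -8], 0], [[0, 0, 0], 0], [[0, 0, 0], 0], [[0, 0, 0], 0]])

```text
time_s: 52.8
position: [0.4476, -0.3603, 0.2291]
ee_rot: [0.707, 0.707, 0.0, -0.001]
contact_force: [0.1, 0.3, -2.9]
opening: 0.0085
finger_force: 55.0
```

```bash
python3 - <<'E'
from h import *
np.set_printoptions(precision=3,suppress=True)
d=grab("13"); s=r.read_state(); print(s["position"],s["contact_force"],s["ft_torque"],s["opening"])
# pail silhouette vs start scene: changed pixels outline
bg=load("11")
for n,(x0,y0,x1,y1) in {"scene":(120,150,260,275),"top":(400,200,520,300)}.items():
    g=d[n]["img"].max(2)[y0:y1,x0:x1]
    for th in(40,55): print(n,th,[(c.round(1)+[x0,y0],a) for c,a in blobs(g<th,30,2000)])
E
```

```text
[ 0.448 -0.361  0.229] [-0.708  1.637 -2.867] [-0.004 -0.129 -0.034] 0.008335986806842674
scene 40 [(array([137. , 157.3]), 537), (array([158.4, 190.9]), 1499)]
scene 55 [(array([137. , 157.7]), 584), (array([158.1, 193.7]), 1795), (array([182.1, 235.9]), 233)]
top 40 [(array([505.7, 237.5]), 619), (array([478.4, 265.6]), 235), (array([510., 287.]), 532)]
top 55 [(array([509.9, 286.9]), 546)]
```

```bash
python3 - <<'E'
from h import *
np.set_printoptions(precision=3,suppress=True)
T=[];F=[]
for i in range(12):
    c=eyes.capture("scene"); s=r.read_state(); T.append(s["ft_torque"]); F.append(s["contact_force"])
print(np.mean(F,0),np.mean(T,0),np.std(T,0))
# bright floor / dark-grey walls of lifted pail in scene: print coarse grey map
g=cv2.resize(c["img"].max(2)[190:262,140:236],(48,36),interpolation=cv2.INTER_AREA)
for row in g: print("".join(" .:-=+*#%@"[min(9,int(v)//18)] for v in row))
E
```

```text
[ 0.073 -0.07  -3.019] [ 0.036 -0.066  0.012] [0.017 0.03  0.039]
#:..:-....  ...::*%%%%%%%%%%%%%%%%%%%%%%%%%%%%%%
%-...=.    . ..:=%%%%%%%%%%%%%%%%%%%%%%%%%%%%%%%
%+...-.   .......#%%%%%%%%%%%%%%%%%%%%%%%%%%%%%%
%#:..:.. ........-%%%%%%%%%%%%%%%%%%%%%%%%%%%%%%
%%+:..............*%%%%%%%%%%%%%%%%%%%%%%%%%%%%%
%%%-...... ...... .:=*%%%%%%%%%%%%%%%%%%%%%%%%%%
%%*::.... .......  ..:#%%%%%%%%%%%%%%%%%%%%%%%%#
%%=:::::........  .::.=%%%%%%%%%%%%%%%%%%%%%%%%*
%%+::::::::.  ......:..+%%%%%%%%%%%%%%%%%%%%%%#+
%%=::::-:.  ...::.::-:.:#%%%%%%%%%%%%%%%%%%%%%+*
%+-:::.. .......::----:.-%%%%%%%%%%%%%%%%%%%%*++
#:.=.  ..:.:..:--------..*%%%%%%%%%%%%%%%%%%#+*+
=:-%-......::------------#%%%%%%%%%%%%%%%%%%*++=
-.+%#-..::--------------=#%%%%%%%%%%%%%%%%%#+*++
=.:%*:::--------=+++++=-=*%%%%%%%%%%%%%%%%%+++=*
#:.++:-------==##*+++++===%%%%%%%%%%%%%%%%#+*++*
%*..-:-------*#%%%++++*#--%%%%%%%%%%%%%%%%+++=**
%%=..::----=*#%%%%*+++#*::#%%%%%%%%%%%%%%*++=+**
%%#:.:::---+%%%#%##+++*-::*%%%%%%%%%%%%%%+++=**#
%%%+::::::-#%%%%%##*++=:::+%%%%%%%%%%%%%%+==+**#
%%%%#=:::-+##%#%###*+=::::+%%%%%%%%%%%%%%*****#%
%%%%%#-:::*%#######*=:::::*%%%%%%%%%%%%%#*****%%
%%%%%%#=::*#######*=::::::%%%%%%%#**#%%#*****#%%
%%%%%%%#+=+#####*=-::::::+%%%%#*****#%%******%%%
%%%%%%%%#==+*+=----:::::-%%%#********%#*****%%%%
%%%%%%%%%#=:------:::::-###*********#%*****#%%%%
%%%%%%%%%%%*---:--:-::=#************#******%%%%%
%%%%%%%%%%%%#=-----:-*********************#%%%%%
%%%%%%%%%%%%%%#****##********************#%%%%%%
%%%%%%%%%%%%%%%%%%%%*********************%%%%%%%
%%%%%%%%%%%%%%%%%%%#********************#%%%%%%%
%%%%%%%%%%%%%%%%%%%*********************%%%%%%%%
%%%%%%%%%%%%%%%%%%%*********************#%%%%%%%
%%%%%%%%%%%%%%%%%%#***********************#%%%%%
%%%%%%%%%%%%%%%%%%#************************%%%%%
%%%%%%%%%%%%%%%%%%#*************************##%%
```

The pail is held: 3.0 N, and the torque matches the 22 mm grip offset. I take it to the front of the hook's free end and then thread it on.

Emit:
send_rows(rows=[[[10, 1, 0], 0], [[18, 2, 0], 0], [[20, 2, 0], 0], [[22, 3, 0], 0], [[22, 3, 0], 0], [[22, 3, 0], 0], [[22, 3, 0], 0], [[22, 2, 0], 0], [[18, 2, 0], 0], [[12, 1, 0], 0], [[0, 0, 0], 0.099], [[0, 0, 0], 0]])

```text
time_s: 54.7
position: [0.4701, -0.1717, 0.2305]
ee_rot: [0.741, 0.671, 0.0, 0.0]
contact_force: [-0.5, -0.3, -2.5]
opening: 0.0087
finger_force: 55.0
```

Emit:
send_rows(rows=[[[0, 0, 0], 0], [[0, 0, 0], 0], [[0, 0, 0], 0], [[0, 0, 0], 0]])

```text
time_s: 55.1
position: [0.4702, -0.1733, 0.2303]
ee_rot: [0.741, 0.671, 0.0, -0.0]
contact_force: [0.9, -0.2, -3.1]
opening: 0.0088
finger_force: 55.0
```

```bash
python3 - <<'E'
from h import *
np.set_printoptions(precision=3,suppress=True)
s=r.read_state(); print(s["position"],s["ee_rot"],s["contact_force"])
c=eyes.capture("scene"); W=c
print("expect bar ends", [proj(c,(s["position"][0]-.0026+k*.0041,s["position"][1]-.0218+k*.035,.262)) for k in(-1,1)])
print("arm end/seat/post",[proj(c,X) for X in((.5218,-.2007,.235),(.586,-.2086,.215),(.6655,-.218,.26))])
g=cv2.resize(c["img"].max(2)[195:275,180:270],(90,53),interpolation=cv2.INTER_AREA)
for row in g: print("".join(" .:-=+*#%@"[min(9,int(v)//18)] for v in row))
E
```

```text
[ 0.47  -0.173  0.23 ] [ 0.741  0.671  0.    -0.   ] [ 0.938 -0.243 -3.129]
expect bar ends [array([220.965, 188.818]), array([248.273, 181.809])]
arm end/seat/post [array([241.178, 208.233]), array([247.766, 233.621]), array([252.384, 254.297])]
%%%%%%%%%%%%%%%%%%%%%%%%%%%%%%%%%%#-...#%#=--------:...:::::----------------:...=#%%%%%%%%
%%%%%%%%%%%%%%%%%%%%%%%%%%%%%%%%%%%=:..+#+----------::-----------------------..-+#%%%%%%%%
%%%%%%%%%%%%%%%%%%%%%%%%%%%%%%%%%%%*:..:*--::------------------------------::::=#%%%%%%%%%
%%%%%%%%%%%%%%%%%%%%%%%%%%%%%%%%%%%%=:..-:-:----------------==========------:-:=%%%%%%%%%%
%%%%%%%%%%%%%%%%%%%%%%%%%%%%%%%%%%%%*:...:::-:---------==++*###*+++++++=----::-=#%%%%%%%%%
%%%%%%%%%%%%%%%%%%%%%%%%%%%%%%%%%%%%%=...:::-:--------=+*#######+++++++++==--:--#%%%%%%%%%
%%%%%%%%%%%%%%%%%%%%%%%%%%%%%%%%%%%%%*:...:::--------+####%#%##%#*++++++++#*=-=-#%%%%%%%%%
%%%%%%%%%%%%%%%%%%%%%%%%%%%%%%%%%%%%%%=...::::-----=*####%########++++++###*+---#%%%%%%%%%
%%%%%%%%%%%%%%%%%%%%%%%%%%%%%%%%%%%%%%*:-::::::---=*####%####**####+++++***++=:-#%%%%%%%%%
%%%%%%%%%%%%%%%%%%%%%%%%%%%%%%%%%%
[... 3269 characters left out ...]
%%%%%%%%%%%%%%%%%%%%%%%%%%%%%%%%%%%%%%%%%%%%*-----::+**********
%%%%%%%%%%%%%%%%%%%%%%%%%%%%%%%%%%%%%%%%%%%%%%%%%%%%%%%%%%%%%%%%%%%%%%%#=-----:=#******+**
%%%%%%%%%%%%%%%%%%%%%%%%%%%%%%%%%%%%%%%%%%%%%%%%%%%%%%%%%%%%%%%%%%%%%%%%*-----::+*********
%%%%%%%%%%%%%%%%%%%%%%%%%%%%%%%%%%%%%%%%%%%%%%%%%%%%%%%%%%%%%%%%%%%%%%%%%=-----:-####*****
%%%%%%%%%%%%%%%%%%%%%%%%%%%%%%%%%%%%%%%%%%%%%%%%%%%%%%%%%%%%%%%%%%%%%%%%%*------:+%%%*****
%%%%%%%%%%%%%%%%%%%%%%%%%%%%%%%%%%%%%%%%%%%%%%%%%%%%%%%%%%%%%%%%%%%%%%%%%%+-----:=#%%*****
%%%%%%%%%%%%%%%%%%%%%%%%%%%%%%%%%%%%%%%%%%%%%%%%%%%%%%%%%%%%%%%%%%%%%%%%%%*------:*%%%+++=
%%%%%%%%%%%%%%%%%%%%%%%%%%%%%%%%%%%%%%%%%%%%%%%%%%%%%%%%%%%%%%%%%%%%%%%%%%%+-------*+*--:-
```

Emit:
send_rows(rows=[[[0, 10, 0], 0], [[0, 15, 0], 0], [[0, 15, 0], 0], [[-1, 15, 0], 0], [[0, 15, 0], 0], [[0, 0, 0], 0], [[0, 0, 0], 0]])

```text
time_s: 55.85
position: [0.5403, -0.1808, 0.2299]
ee_rot: [0.741, 0.671, -0.0, -0.0]
contact_force: [0.4, -0.2, -3.0]
opening: 0.0082
finger_force: 55.0
```

Emit:
send_rows(rows=[[[0, 15, 0], 0], [[-1, 15, 0], 0], [[0, 12, 0], 0], [[0, 8, 0], 0], [[0, 0, 0], 0], [[0, 0, 0], 0], [[0, 0, 0], 0]])

```text
time_s: 56.55
position: [0.5888, -0.1867, 0.2303]
ee_rot: [0.741, 0.671, -0.0, -0.0]
contact_force: [-0.1, 0.4, -3.4]
opening: 0.009
finger_force: 55.0
```

Emit:
send_rows(rows=[[[0, 0, 8], 0], [[0, 0, 8], 0], [[0, 0, 8], 0], [[0, 0, 5], 0], [[0, 0, 3], 0], [[0, 0, 0], 0], [[0, 0, 0], 0]])

```text
time_s: 57.25
position: [0.5897, -0.1869, 0.1984]
ee_rot: [0.741, 0.671, 0.0, 0.0]
contact_force: [0.0, 0.5, -3.2]
opening: 0.0083
finger_force: 55.0
```

Emit:
send_rows(rows=[[[0, 0, 2], 0], [[0, 0, 2], 0], [[0, 0, 0], 0], [[0, 0, 0], 0]])

```text
time_s: 57.65
position: [0.5895, -0.1869, 0.1943]
ee_rot: [0.741, 0.671, 0.0, -0.0]
contact_force: [0.1, 0.5, -2.4]
opening: 0.0084
finger_force: 55.0
```

Touching about now; I go 1 mm at a time.

Emit:
send_rows(rows=[[[0, 0, 1], 0], [[0, 0, 1], 0], [[0, 0, 0], 0], [[0, 0, 0], 0]])

```text
time_s: 58.05
position: [0.5897, -0.187, 0.1926]
ee_rot: [0.741, 0.671, 0.0, 0.0]
contact_force: [0.1, 0.6, -0.5]
opening: 0.0088
finger_force: 55.0
```

Emit:
send_rows(rows=[[[0, 0, 1], 0], [[0, 0, 0], 0], [[0, 0, 0], 0]])

```text
time_s: 58.35
position: [0.5898, -0.1869, 0.192]
ee_rot: [0.741, 0.671, 0.0, 0.0]
contact_force: [-0.2, 1.2, 4.7]
opening: 0.0085
finger_force: 55.0
```

The weight is on the arm at the expected height. I release gently.

Emit:
send_rows(rows=[[[0, 0, -1], 0], [[0, 0, 0], 0], [[0, 0, 0], 0]], grip_force=5)

```text
time_s: 58.65
position: [0.5895, -0.187, 0.1921]
ee_rot: [0.741, 0.671, -0.0, -0.0]
contact_force: [0.9, 0.4, -0.3]
opening: 0.0095
finger_force: 5.0
```

Emit:
send_rows(rows=[[[0, 0, 0], 0], [[0, 0, 0], 0], [[0, 0, 0], 0], [[0, 0, 0], 0], [[0, 0, 0], 0], [[0, 0, 0], 0]], hand=0.2)

```text
time_s: 59.25
position: [0.5895, -0.1868, 0.1923]
ee_rot: [0.741, 0.671, 0.0, -0.0]
contact_force: [0.6, -0.1, -0.3]
opening: 0.035
finger_force: 0.0
```

Emit:
send_rows(rows=[[[0, 0, -10], 0], [[0, 0, -20], 0], [[0, 0, -30], 0], [[0, 0, -30], 0], [[0, 0, 0], 0]])

```text
time_s: 59.75
position: [0.5923, -0.188, 0.288]
ee_rot: [0.741, 0.671, 0.002, 0.004]
contact_force: [-0.2, -0.1, 0.6]
opening: 0.0352
finger_force: 0.0
```

Emit:
send_rows(rows=[[[30, -10, 0], 0], [[35, -10, 0], 0], [[35, -10, 0], 0], [[35, -10, 0], 0], [[35, -10, 0], 0], [[35, -10, 0], 0], [[0, 0, 0], 0], [[0, 0, 0], 0]])

```text
time_s: 60.55
position: [0.5498, 0.0236, 0.2823]
ee_rot: [0.741, 0.672, -0.0, 0.0]
contact_force: [-0.0, 0.2, -0.6]
opening: 0.0353
finger_force: 0.0
```

```bash
python3 - <<'E'
from h import *
np.set_printoptions(precision=3,suppress=True)
d=grab("14"); c=d["scene"]; print(r.read_state()["position"],r.read_state()["contact_force"])
print("expect bar ends",[proj(c,(.586+k*.0041,-.2086+k*.035,.225)) for k in(-1,1)],"foot",proj(c,(.586,-.2086,.08)),"rim",[proj(c,(.586+dx,-.2086+dy,.15)) for dx,dy in((0,-.055),(0,.055),(.055,0),(-.055,0))])
g=cv2.resize(c["img"].max(2)[210:290,205:295],(90,53),interpolation=cv2.INTER_AREA)
for row in g: print("".join(" .:-=+*#%@"[min(9,int(v)//18)] for v in row))
E
```

```text
[0.55  0.022 0.282] [0.382 0.25  0.946]
expect bar ends [array([233.177, 235.641]), array([261.022, 227.997])] foot [254.972 255.65 ] rim [array([231.432, 252.659]), array([271.007, 237.076]), array([258.575, 262.504]), array([244.577, 227.854])]
%%%%%%%%%%%%%%%%%%%%%%%%%#*####*=++*#*+%%%%%%%%%%%%%%%%%%%%%%%%%%%%%%%%%%%%%%%%%%%%%%%%%%%
%%%%%%%%%%%%%%%%%%%%%%%%#*####*+=*#*##**%%%%%%%%%%%%%%%%%%%%%%%%%%%%%%%%%%%%%%%%%%%%%%%%%%
%%%%%%%%%%%%%%%%%%%%%%%#*####*+=+#%**#*+%%%%%%%%%%%%%%%%%%%%%%%%%%%%%%%%%%%%%%%%%%%%%%%%%%
%%%%%%%%%%%%%%%%%%%%%%%*####*+=+#%%#*##+#%%%%%%%%%%%%%%%%%%%%%%%%%%%%%%%%%%%%%%%%%%%%%%%%%
%%%%%%%%%%%%%%%%%%%%%%######+=+*%%%%**#*+%%%%%%%%%%%%%%%%%%%%%%%%%%%%%%%%%%%%%%%%#%%%%%%%%
%%%%%%%%%%%%%%%%%%%%%######*=+*#%%%%**#*+#%%%%%%%%%%%%%%%%%%%%%%%%%%%%%%%%%%%%%%%%%%%%%%%%
%%%%%%%%%%%%%%%%%%%%#*####*==*#%%%%%%*##**#%%%%%%%%%%%%%%%%%%%%%%%%%%%%%%%%%%%%%%%%%%%%%%%
%%%%%%%%%%%%%%%%%%%%*####*+=*#%%%%%%%**%**%%%%%%%%%%%%%%%%%%%%%%%%%%%%%%%%%%%%%%%%%%%%%%%%
%%%%%%%%%%%%%%%%%%#*####*+=**%%%%%%%%#*##+#%%%%%%%%%%%%%%%%%%%%%%%%%%%%%%%%%%%%%%%%%%%%%%%
%%%%%%%%%%%%%%%%%%*####*+=+#%%%%%%
[... 3269 characters left out ...]
%%%%%%%%%%%%%#*+=---::::::----::::::::::::::::::+**#%%%%%%%%%%%
%%%%%%%%%%%%%%%%%%%%%%%%%%%%%%%%%%%%%%%*==::::::::::::----:::::::::::::::::=**#%%%%%%%%%%%
%%%%%%%%%%%%%%%%%%%%%%%%%%%%%%%%%%%%%%%=--::::::::::::----:::::::::::::::::-*#%%%%%%%%%%%%
%%%%%%%%%%%%%%%%%%%%%%%%%%%%%%%%%%%%%%%+----::::::::::--:-:::::::::::::::---*%%%%%%%%%%%%%
%%%%%%%%%%%%%%%%%%%%%%%%%%%%%%%%%%%%%%%+-----:.:::::::----::::::::::::::-----#%%%%%%%%%%%%
%%%%%%%%%%%%%%%%%%%%%%%%%%%%%%%%%%%%%%%#=------:::::::::---::::::::::--------#%%%%%%%%%%%%
%%%%%%%%%%%%%%%%%%%%%%%%%%%%%%%%%%%%%%%%+--------::::::::--:-:::::::---------=#%%%%%%%%%%%
%%%%%%%%%%%%%%%%%%%%%%%%%%%%%%%%%%%%%%%%*-------------:::--::::--:::--------=-#%%%%%%%%%%%
```

The pail hangs with its bar across the dip, both bar ends within 3 px of where I expected. I settle briefly and hand in.

Emit:
send_rows(rows=[[[0, 0, 0], 0], [[0, 0, 0], 0], [[0, 0, 0], 0], [[0, 0, 0], 0], [[0, 0, 0], 0], [[0, 0, 0], 0], [[0, 0, 0], 0], [[0, 0, 0], 0], [[0, 0, 0], 0], [[0, 0, 0], 0], [[0, 0, 0], 0], [[0, 0, 0], 0]])

```text
time_s: 61.85
position: [0.5501, 0.023, 0.2823]
ee_rot: [0.741, 0.671, 0.0, -0.0]
contact_force: [-0.1, 0.1, -0.2]
opening: 0.0348
finger_force: 0.0
```

```bash
python3 - <<'E'
from h import *
a=load("14"); d=grab("15")
print("change", [ (abs(a[n]["img"].astype(int)-d[n]["img"]).max(2)>40).sum() for n in("scene","top")])
for c,k in dark(d,"scene",(290,180,470,260),55): print(c,k)
print(r.close_job())
E
```

```text
change [np.int64(43), np.int64(0)]
[400.24 215.16] 196
[375.56 223.71] 191
[319.22 237.96] 82
[350.31 232.08] 203
[406.9  232.98] 128
[354.55 251.63] 189
the job is handed in; nothing more can be done
None
```

The job is handed in at about 62 s, with no verdict shown: all three tubes and all three black caps are pressed home on their own spigots, and the pail hangs in the hook's dip. I viewed 15 pictures, one over the limit of 14.

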